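# Clear the parcel scale of used strapping seals

### The arm

A 7-joint arm with a two-finger parallel gripper is mounted at the origin on the work surface. World frame = base frame: x ahead of the robot, y to its left, z up, the work surface at z = 0. Lengths are in m, angles in rad, forces in N, time in s.
With the tool pointing down it reaches from about 0.35 to 0.9 m from the base axis. Payload 19.9 kg.
Tool frame: the origin (TCP) lies midway between the tips of the shut fingers; the grasp point (between the pads) lies ctrl.hold_point_z behind it (ctrl.hold_point_z is the distance from the TCP to the grasp point, in m); z points along the fingers, y is the direction in which the jaws open and shut (so a half turn about z gives the same grasp; the last joint's range is limited). The gripper opens to 85 mm and grips with 20 to 120 N. Pads are 22 mm wide; open, the fingers measure 114 mm over their backs; the gripper's body (76 mm by 85 mm) begins 54 mm behind the grasp point. The pads swing forward as they close: fully open they stand 13 mm farther back than shut.
Start: joints at [-1.349, 0.417, -0.01, 1.614, 0.005, 1.111, -0.053], TCP at [0.162, 0.604, 0.231] pointing down, gripper open.
Joint ranges: [-2.81, 2.81], [-0.39, 2.02], [-1.27, 1.25], [0.06, 2.57], [-1.19, 4.33], [0.19, 2], [-2.82, 2.82]. Speed limits (rad/s): [1.89, 1.89, 2.39, 2.39, 3.01, 3.01, 3.01].

### API

Orientations are given as a unit quaternion [w, x, y, z].
In Python, from rig import ctrl gives the robot as it stands.
- The arm moves only by the tool send_rows, never from a script. Its argument "rows" is text: rows parted by semicolons, each of 4 numbers parted by spaces: the shift along the tool's x, y, z in m, then the turn about the tool's z in rad. A call has 1 to 10 rows; each row is the pose to reach, as a shift and turn from the pose commanded when the call began, along the tool's axes at that moment; what a row does not reach only later rows make up. A row lasts 1/8 s, in which the tool goes at most 62.5 mm and 10.7 degrees, less where a joint would pass 70% of its speed; a pose out of reach is approached as far as the arm can. A call with a gripper value outside its range is refused whole. "gripper" is the opening, from 0 (shut) to 1 (fully open), set as the call begins (left out, the last holds). The fingers move at their own pace and stop on an object; the grip force is fixed at half the most. Time passes only in rows, so rows that repeat a pose let the fingers close. It gives the time, the measured TCP pose, the force and the opening at its end, in the units of the state.
- ctrl.state(): the state, without advancing time (a new reading comes with each control period).
- ctrl.snapshot(name): name is "scene" or "top"; returns a dict with "image" (384x512x3 uint8, blue, green, red), "fx", "fy", "cx", "cy" (pixels), "dist" ([k1, k2, p1, p2, k3] as OpenCV has them; the pictures are not rectified), "rvec" (rotation vector, rad) and "tvec" (3), from world to camera coordinates, as OpenCV has them. Camera axes: x right, y down, z forward; pixel columns grow to the right and rows downward; lengths in m; the calibration is good to about 2 mm. A picture is of the moment at which its call begins. There is no depth.
- ctrl.sign_off(): hands the job in, once; it reports no verdict.
Trained networks look in the newest picture that a camera, given by its name, has taken for a name from the list of things; names that differ only in an ending like _2 or _b are one class to them, and where a whole thing is asked for, a point or a joint stands for the part that bears it (a point fixed in the world has none). Each returns a list of dicts, best first, with "confidence" (0 to 1); they miss things now and then, are a little off and sometimes report something else, mostly with a low value. They report only what shows in the picture. A call takes as long as a camera call.
- ctrl.look_for(camera, thing): "centre" ([column, row] in pixels, amid what is visible of it).
- ctrl.landmark_of(camera, thing): "centre" ([column, row] in pixels: a listed point, or the origin of a listed thing).
The state is a dict: "clock": time; "joint_positions": joint angles; "joint_vel": joint speeds; "joint_torque": joint torques, N m; "tool_pos": TCP position; "eef_rot": TCP orientation; "contact_force": force on the tool from outside, world axes, zero at the start; "torque": the same for the moment, N m; "opening": finger opening in m.
Only numpy, scipy, OpenCV 4.12 (cv2) and the standard library are available. Lean on these libraries where they do the work, as an engineer would, in place of code of your own. Each camera call takes 0.05 s, during which the arm holds its last target. There are 200 camera calls.

### The job

Pick up the yellow scraper and with it wipe all four used strapping seals off the parcel scale's plate sideways into the red scrap tray, never touching a seal with the gripper and without bumping the clear shelf above the plate. Then lay the scraper back flat on its black rubber mat, without dropping it, and let go. Leave the parcel, the tape roll and the cup where they are.

Things in the scene. Friction and masses are not known exactly. Their poses are not given: they have to be found in the camera images.
- scale: fixed bench scale, steel plate 220 (x) x 260 (y) mm, plate top at z = 45 mm; origin on the table under the plate's centre, x away from the robot, yawed up to 12 degrees. A low fence, top at z = 65 mm, runs along the far edge (near face at x = +105 mm); the side edges (y = -130, +130 mm) and the near edge have no rim. The seals start within x = -15 to +76, y = -74 to +74 mm.
- shelf: clear 8 mm shelf fixed on the scale, same origin and axes: underside at z = 300 mm, x = -10 mm (front lip, yellow strip) to +180 mm, y = -150 to +150 mm; two posts at its far corners only, front and sides open. The seals lie at and behind the lip, so a vertical gripper cannot get over them: tilt it about 30 degrees, fingers pointing away from the robot and down.
- scrap_tray: red open tray, fixed, 200 (x) x 90 (y) x 40 (z, rim) mm outside, walls and floor 4 mm; origin under its centre, axes as the scale's. It stands at the left (+y) or right (-y) side of the scale, centre 179 mm to the side and 20 mm forward of the scale's origin, 4 mm gap to the plate edge, rim 5 mm below the plate top.
- clip_tray: blue tray of the same size on the other side of the scale, with white tag clips in it; fixed. Not to be used.
- scraper: loose scraper, about 160 g: flat sole 130 (x) x 26 (y) x 18 (z) mm (yellow) with a wooden handle bar 44 (x) x 18 (y) mm from z = 18 to z = 68 mm on its middle; origin at the centre of the sole's underside, z up through the handle. Grip the handle across its 18 mm (fingers closing along the scraper's y); tilting about that line is fine. Same either way round. Starts flat along the mat.
- mat: black rubber mat, fixed, 200 (x) x 90 (y) x 4 (z) mm; origin under its centre. It lies on the right of the bench, its long side (x) pointing roughly to the robot's right (-y), within about 20 degrees.
- seal0: used steel strapping seal, a brass-coloured folded clip 24 (x) x 18 (y) x 8 (z) mm, 12 g; origin at the centre of its underside. Starts flat on the scale plate under the clear shelf.
- seal1: used steel strapping seal, a brass-coloured folded clip 24 (x) x 18 (y) x 8 (z) mm, 12 g; origin at the centre of its underside. Starts flat on the scale plate under the clear shelf.
- seal2: used steel strapping seal, a brass-coloured folded clip 24 (x) x 18 (y) x 8 (z) mm, 12 g; origin at the centre of its underside. Starts flat on the scale plate under the clear shelf.
- seal3: used steel strapping seal, a brass-coloured folded clip 24 (x) x 18 (y) x 8 (z) mm, 12 g; origin at the centre of its underside. Starts flat on the scale plate under the clear shelf.
- parcel: small cardboard parcel 110 x 80 x 60 mm, loose, on the left of the bench; origin under its centre. Leave alone.
- tape: roll of amber tape, 96 mm across, 45 mm high, loose, on the robot's side of one of the trays; origin under its centre. Leave alone.
- cup: green cup 72 mm across, 90 mm high, loose, on the robot's side of the other tray; origin under its centre. Leave alone.

How it is judged:
By the outcome, as a careful person would: the job done as asked, in the order asked, and still so for the second after the job is handed in, with the robot touching nothing.
It also fails if it takes over 61 s, if anything falls off the work surface, if the arm or the gripper's body presses on something with over 40 N, if the wrist force passes 120 N, or if a joint passes its speed limit or range.

## Working session

There is one attempt and no reset: what is moved stays moved. The work goes in short steps, Python scripts to look and compute and a tool call to move; the robot and the scene stay as the last step left them, time stands still between calls to the robot, and variables do not carry over. Pictures are saved under pics/ and viewed, about 8 in all and at most 12, crops included, and the job is handed in when it is done.

Besides the shell and the picture viewer there is one more tool, called after "Request:" as a command line: name --argument value ..., lists and objects as JSON in quotes. send_rows: Moves the arm, as the interface text tells. Its arguments: {"type":"object","properties":{"rows":{"type":"string"},"gripper":{"type":"number"}},"required":["rows"]}

```bash
ls; mkdir -p pics; cat > h.py <<'E'
import numpy as np, cv2
from rig import ctrl
from scipy.spatial.transform import Rotation as R
def ray(s,px):
    K=np.array([[s['fx'],0,s['cx']],[0,s['fy'],s['cy']],[0,0,1]]);
    u=cv2.undistortPoints(np.array([[px]],float),K,np.array(s['dist'],float))[0,0]
    Rm=cv2.Rodrigues(np.array(s['rvec'],float))[0];t=np.array(s['tvec'],float).ravel()
    return -Rm.T@t, Rm.T@np.array([u[0],u[1],1])
def at(s,px,z):
    c,d=ray(s,px); return c+d*(z-c[2])/d[2]
def proj(s,P):
    K=np.array([[s['fx'],0,s['cx']],[0,s['fy'],s['cy']],[0,0,1]])
    return cv2.projectPoints(np.array(P,float).reshape(-1,1,3),np.array(s['rvec'],float),np.array(s['tvec'],float),K,np.array(s['dist'],float))[0][:,0]
def st():
    s=ctrl.state(); q=s['eef_rot']; return s,np.array(s['tool_pos']),R.from_quat([q[1],q[2],q[3],q[0]])
E
python3 - <<'E'
from h import *
s,p,r=st(); print(p,r.as_matrix().round(3),s['clock'],ctrl.hold_point_z,s['contact_force'])
hs={'scale':0,'scrap_tray':0,'clip_tray':0,'scraper':.004,'mat':0,'seal0':.045,'parcel':0,'tape':0,'cup':0}
for c in('scene','top'):
    S=ctrl.snapshot(c); cv2.imwrite(f'pics/{c}0.png',S['image'])
    print(c,ray(S,(256,192))[0].round(3))
    for n,z in hs.items():
        for d in ctrl.landmark_of(c,n)[:5 if n=='seal0' else 1]:
            print(n,np.round(d['centre'],1),round(d['confidence'],2),at(S,d['centre'],z).round(4))
E
```

```text
pics
[0.16228084 0.6032011  0.23066432] [[-0.966  0.26  -0.   ]
 [ 0.26   0.966 -0.001]
 [-0.    -0.001 -1.   ]] 0.0 0.0187 [-0.0912956   0.3600445  -0.06207129]
scene [ 1.322 -0.034  0.872]
scale [277.5 215.6] 0.83 [0.5716 0.0589 0.    ]
scrap_tray [337.5 225.8] 0.72 [0.6138 0.2454 0.    ]
clip_tray [223.3 217.1] 0.95 [ 0.5779 -0.1154  0.    ]
scraper [142.8 198.5] 0.84 [ 0.4995 -0.3877  0.004 ]
mat [139.8 197.1] 0.79 [ 0.4892 -0.4007  0.    ]
seal0 [273.2 209.9] 0.61 [0.587  0.0421 0.045 ]
seal0 [290.5 219.6] 0.58 [0.6263 0.0927 0.045 ]
seal0 [298.4 212.5] 0.45 [0.5977 0.1194 0.045 ]
seal0 [263.  219.6] 0.43 [0.6263 0.0094 0.045 ]
parcel [374. 192.] 0.97 [0.4647 0.3968 0.    ]
cup [196.1 174.2] 0.8 [ 0.3751 -0.2234  0.    ]
top [0.403 0.004 1.113]
scale [229.6 175.8] 0.98 [0.5824 0.0503 0.    ]
scrap_tray [168.3 167.9] 0.95 [0.6054 0.239  0.    ]
clip_tray [206.1 171.9] 0.43 [0.594  0.1229 0.    ]
scraper [367.2 200.9] 0.94 [ 0.5064 -0.3752  0.004 ]
mat [372.5 201.2] 0.86 [ 0.506 -0.393  0.   ]
seal0 [233.9 170.5] 0.58 [0.5912 0.0358 0.045 ]
seal0 [205.6 169.6] 0.48 [0.5931 0.1197 0.045 ]
parcel [116.9 214.4] 0.73 [0.4616 0.3881 0.    ]
tape [173.6 239.9] 0.83 [0.3853 0.2167 0.    ]
cup [321.3 241.7] 0.9 [ 0.3809 -0.2316  0.    ]
```

```bash
python3 - <<'E'
import cv2
for c in('scene','top'):
    i=cv2.imread(f'pics/{c}0.png'); i=i[110:320,60:460] if c=='top' else i[110:320,60:460]
    cv2.imwrite(f'pics/{c}0c.png',cv2.resize(i,None,fx=2,fy=2,interpolation=cv2.INTER_CUBIC))
E
```

```text
(no output)
```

View pics/top0c.png

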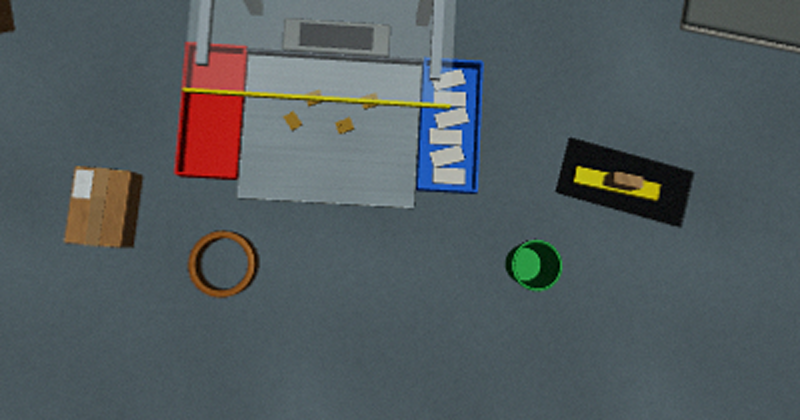

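View pics/scene0c.png

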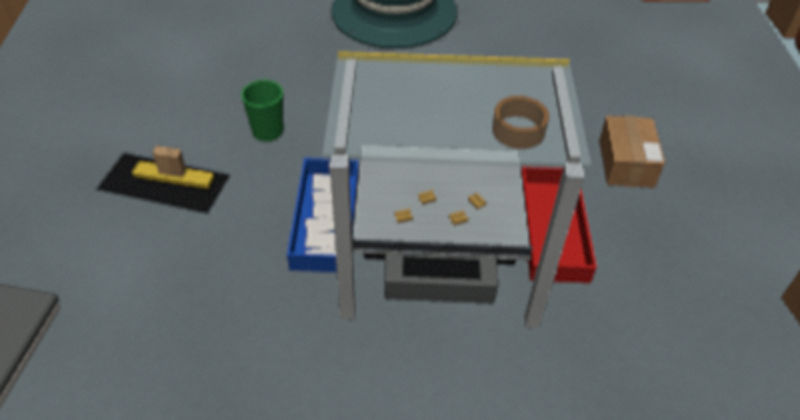

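The pictures show the red tray on the left (crop 210,110), the blue tray on the right and the scraper on its mat at the right (crop 617,183). The four seals sit around the yellow lip (crop 290,121 / 345,126 / 314,98 / 370,101). I'll refine the poses from corners and check what the controller documents about tilting.

```bash
python3 - <<'E'
from h import *
from scipy.optimize import least_squares
print([a for a in dir(ctrl) if a[0]!='_'])
T=ctrl.snapshot('top'); C=ctrl.snapshot('scene')
f=lambda l:(np.array(l)/2+[60,110])-0.25
def fit(obs,g):
    def res(v,S=None):
        c,s=np.cos(v[2]),np.sin(v[2]);o=[]
        for S,P,px in obs:
            P=np.array(P)/1000.;W=np.c_[v[0]+c*P[:,0]-s*P[:,1],v[1]+s*P[:,0]+c*P[:,1],P[:,2]]
            o.append((proj(S,W)-f(px)))
        return np.vstack(o).ravel()
    r=least_squares(res,g,loss='soft_l1');print(r.x.round(4),np.degrees(r.x[2]).round(1),res(r.x).reshape(-1,2).round(1).tolist());return r.x
v=fit([(T,[(-110,-130,45),(-110,130,45),(-80,224,40),(-80,-224,40),(120,-224,40),(-10,150,306),(-10,-150,306)],[(414,207),(237,197),(177,176),(477,192),(481,62),(183,90),(450,106)]),
 (C,[(-80,-224,40),(-80,224,40),(-10,-150,306),(-10,150,306)],[(306,160),(563,170),(338,55),(570,62)])],[.58,.05,0])
fit([(T,[(-100,-45,4),(-100,45,4),(100,45,4),(100,-45,4)],[(692,172),(680,226),(557,192),(570,138)][0:0]+[(557,192),(570,138),(692,172),(680,226)])],[.5,-.39,-1.3]) 
fit([(T,[(-65,-13,22),(-65,13,22),(65,13,22),(65,-13,22)],[(574,182),(577,166),(661,184),(658,200)])],[.5,-.38,-1.8])
for px in [(427,197),(477,201),(403,216),(458,218)]:
    w=at(C,f(px),.049);c,s=np.cos(v[2]),np.sin(v[2]);d=w[:2]-v[:2];print('scene seal',w.round(3),(np.array([c*d[0]+s*d[1],-s*d[0]+c*d[1]])*1000).round(0))
for px in [(292,121),(345,126),(314,98),(370,101)]:
    w=at(T,f(px),.049);c,s=np.cos(v[2]),np.sin(v[2]);d=w[:2]-v[:2];print('top seal',w.round(3),(np.array([c*d[0]+s*d[1],-s*d[0]+c*d[1]])*1000).round(0))
E
```

```text
['MotionError', 'hold_point_z', 'landmark_of', 'look_for', 'sign_off', 'snapshot', 'state']
[ 0.5808  0.0627 -0.0505] -2.9 [[-0.2, -0.0], [-0.3, 0.1], [-1.4, -1.2], [0.2, -0.7], [0.9, -1.3], [-0.1, 0.4], [-0.1, 0.3], [-1.3, -0.9], [6.8, -1.0], [-0.1, -0.4], [-1.0, -0.2]]
[ 0.5073 -0.3901 -1.8378] -105.3 [[-1.1, 0.2], [-0.6, -0.6], [1.0, -0.3], [0.6, 0.7]]
[ 0.5037 -0.3728 -1.778 ] -101.9 [[-0.0, 0.1], [-0.0, -0.2], [-0.0, -0.2], [0.1, 0.2]]
scene seal [0.584 0.042 0.049] [  4. -20.]
scene seal [0.592 0.119 0.049] [ 8. 57.]
scene seal [0.622 0.004 0.049] [ 44. -57.]
scene seal [0.626 0.087 0.049] [44. 27.]
top seal [0.59  0.119 0.049] [ 7. 56.]
top seal [0.584 0.04  0.049] [  4. -22.]
top seal [0.625 0.087 0.049] [43. 26.]
top seal [0.622 0.004 0.049] [ 44. -57.]
```

Request:
send_rows --rows "0 0 0 0"

```text
clock: 1.23
tool_pos: [0.1624, 0.6035, 0.2313]
eef_rot: [0.0, 0.131, 0.991, -0.0]
contact_force: [-1.1, -0.7, 0.3]
opening: 0.0855
```

Both cameras agree on the seals to within 2 mm. The rows only turn the tool about its own z, so I'm testing in free space what the arm does at the edge of its reach, in case that tilts it.

Request:
send_rows --rows "0 0.06 0 0;0 0.12 0 0;0 0.18 0 0;0 0.24 0 0;0 0.3 0 0;0 0.36 0 0;0 0.42 0 0;0 0.48 0 0;0 0.54 0 0;0 0.6 0 0"

```text
clock: 2.48
tool_pos: [0.2519, 0.9286, 0.1977]
eef_rot: [0.003, 0.131, 0.991, 0.023]
contact_force: [1.2, -0.3, 0.7]
opening: 0.0856
```

```bash
python3 - <<'E'
from h import *
s,p,r=st(); print(s['clock'],p,r.as_matrix()[:,2].round(3),np.round(s['joint_positions'],3))
S=ctrl.snapshot('scene');cv2.imwrite('pics/s1.png',S['image'])
E
```

```text
2.475 [0.25185238 0.92856126 0.19773722] [ 0.013  0.046 -0.999] [-1.352  1.334  0.658  0.057 -0.649  1.714 -0.009]
```

View pics/s1.png

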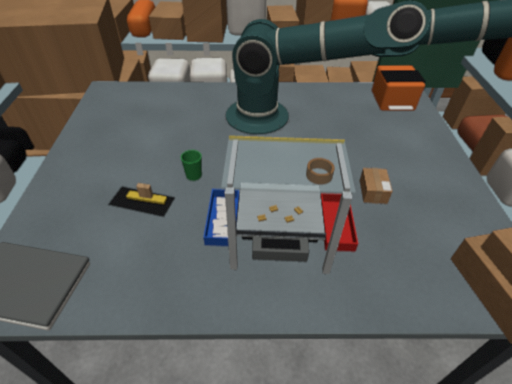

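The seals and the arm's clear path show in this view: seals at about (262,217), (273,209), (290,219), (299,211). The arm is stretched out to the left and has tilted slightly, 2.7°. I'll see whether that tilt builds up and stays.

Request:
send_rows --rows "0 0.06 -0.06 0;0 0.12 -0.12 0;0 0.18 -0.18 0;0 0.24 -0.24 0;0 0.3 -0.3 0"

```text
clock: 3.15
tool_pos: [0.2466, 0.9107, 0.3134]
eef_rot: [0.006, 0.131, 0.99, 0.048]
contact_force: [-0.6, -0.9, -0.2]
opening: 0.0853
```

Request:
send_rows --rows "0 0 0 0;0 0 0 0"

```text
clock: 3.4
tool_pos: [0.2468, 0.911, 0.3118]
eef_rot: [0.006, 0.131, 0.99, 0.047]
contact_force: [0.3, -0.1, -0.0]
opening: 0.0852
```

```bash
python3 - <<'E'
from h import *
s,p,r=st(); print(s['clock'],p,r.as_matrix()[:,2].round(3),np.round(s['joint_positions'],3))
E
```

```text
3.4 [0.24680521 0.91102757 0.3117607 ] [ 0.025  0.092 -0.995] [-1.357  1.222  0.942  0.057 -0.926  1.79   0.   ]
```

The tilt stays and adds up, and it's in the wanted direction (fingers outward). I'll keep pushing.

Request:
send_rows --rows "0 0.06 -0.06 0;0 0.12 -0.12 0;0 0.18 -0.18 0;0 0.24 -0.24 0;0 0.3 -0.3 0;0 0.36 -0.36 0;0 0.42 -0.42 0;0 0.48 -0.48 0"

```text
clock: 4.4
tool_pos: [0.2347, 0.8678, 0.4461]
eef_rot: [0.01, 0.131, 0.989, 0.071]
contact_force: [-0.0, -0.7, -1.2]
opening: 0.0854
```

```bash
python3 - <<'E'
from h import *
s,p,r=st(); print(s['clock'],p,r.as_matrix()[:,2].round(3),np.round(s['joint_positions'],3))
E
```

```text
4.4 [0.23466018 0.86782244 0.44612292] [ 0.037  0.137 -0.99 ] [-1.361  1.074  1.01   0.057 -0.985  1.894  0.002]
```

Request:
send_rows --rows "0 0.03 -0.06 0;0 0.06 -0.12 0;0 0.09 -0.18 0;0 0.12 -0.24 0;0 0.15 -0.3 0;0 0.18 -0.36 0;0 0.21 -0.42 0;0 0.24 -0.48 0;0 0.27 -0.54 0;0 0.3 -0.6 0"

```text
clock: 5.65
tool_pos: [0.2138, 0.7906, 0.605]
eef_rot: [0.014, 0.13, 0.985, 0.109]
contact_force: [-0.5, 0.1, 0.0]
opening: 0.0856
```

```bash
python3 - <<'E'
from h import *
s,p,r=st(); print(s['clock'],p,r.as_matrix()[:,2].round(3),np.round(s['joint_positions'],3))
E
```

```text
5.65 [0.21376379 0.79055829 0.60496183] [ 0.057  0.212 -0.976] [-1.363  0.868  0.555  0.057 -0.527  2.003 -0.015]
```

Findings so far:
- Tilt is available and it holds, but only in the arm's current azimuth.
- The scraper on its mat needs an upright tool, because the closing direction there is along world x. This tilt therefore has to come off first.
- Folding the arm in low and close should reverse it, since the j6 lower limit forces an inward tilt.

I'll retract along the same azimuth.

Request:
send_rows --rows "0 -0.05 0.035 0;0 -0.1 0.07 0;0 -0.15 0.105 0;0 -0.2 0.14 0;0 -0.25 0.175 0;0 -0.3 0.21 0;0 -0.35 0.245 0;0 -0.393 0.276 0;0 -0.45 0.275 0;0 -0.5 0.275 0"

```text
clock: 6.9
tool_pos: [0.1302, 0.4803, 0.2919]
eef_rot: [0.014, 0.132, 0.985, 0.109]
contact_force: [0.9, -0.4, 1.0]
opening: 0.0853
```

```bash
python3 - <<'E'
from h import *
s,p,r=st(); print(s['clock'],p,r.as_matrix().round(3),np.round(s['joint_positions'],3))
E
```

```text
6.9 [0.13023731 0.48028028 0.29194089] [[-0.965  0.256  0.056]
 [ 0.262  0.942  0.211]
 [ 0.002  0.218 -0.976]] [-2.087 -0.016  0.711  2.018  0.03   0.916 -0.084]
```

Request:
send_rows --rows "0 -0.05 0.02 0;0 -0.1 0.04 0;0 -0.15 0.06 0;0 -0.2 0.07 0;0 -0.25 0.07 0;0 -0.3 0.06 0"

```text
clock: 7.65
tool_pos: [0.0726, 0.2647, 0.1813]
eef_rot: [0.011, 0.131, 0.985, 0.108]
contact_force: [0.4, 0.4, 1.9]
opening: 0.0851
```

```bash
python3 - <<'E'
from h import *
s,p,r=st(); print(s['clock'],p,r.as_matrix().round(3),np.round(s['joint_positions'],3))
E
```

```text
7.65 [0.07261845 0.26468105 0.18125139] [[-0.965  0.256  0.05 ]
 [ 0.261  0.942  0.209]
 [ 0.007  0.215 -0.977]] [-1.717 -0.38   0.218  2.562  0.172  0.744 -0.314]
```

Request:
send_rows --rows "0 -0.04 -0.02 0;0 -0.08 -0.04 0;0 -0.12 -0.06 0;0 -0.16 -0.08 0"

```text
clock: 8.15
tool_pos: [0.0727, 0.2424, 0.18]
eef_rot: [0.014, 0.132, 0.987, 0.091]
contact_force: [-0.2, -0.2, 0.8]
opening: 0.0854
```

```bash
python3 - <<'E'
from h import *
s,p,r=st(); print(s['clock'],p,r.as_matrix().round(3)[:,2],np.round(s['joint_positions'],3))
E
```

```text
8.15 [0.07270392 0.2424196  0.17999456] [ 0.053  0.176 -0.983] [-1.054 -0.383 -0.293  2.565 -0.141  0.764  0.061]
```

Request:
send_rows --rows "0 -0.05 -0.03 0;0 -0.1 -0.06 0;0 -0.15 -0.09 0;0 -0.2 -0.12 0;0 -0.25 -0.15 0;0 -0.3 -0.18 0"

```text
clock: 8.9
tool_pos: [0.0669, 0.1766, 0.2002]
eef_rot: [-0.18, 0.144, 0.969, 0.085]
contact_force: [0.2, 0.5, 0.4]
opening: 0.0853
```

```bash
python3 - <<'E'
from h import *
s,p,r=st(); print(s['clock'],p,r.as_matrix().round(3)[:,2],np.round(s['joint_positions'],3))
E
```

```text
8.9 [0.06690398 0.17655946 0.20016821] [-0.325  0.217 -0.921] [-0.826 -0.387  0.07   2.569 -0.415  1.088  0.732]
```

Near the base the tilt also went sideways. It is now about −19° in x and +12.5° in y, so stretching out along azimuth −33° should cancel both at once. Next is a helper that turns world waypoints into rows.

```bash
cat >> h.py <<'E'
def rows(wps,turn=0,step=.055,tstep=.15):
    """world waypoints -> printed rows; turn total about tool z spread over"""
    s,p,r=st(); out=[];a=p;tot=[]
    for w in wps:
        w=np.array(w,float);n=max(1,int(np.ceil(np.linalg.norm(w-a)/step)))
        tot+= [a+(w-a)*(i+1)/n for i in range(n)];a=w
    N=max(len(tot),int(np.ceil(abs(turn)/tstep))); tot+= [a]*(N-len(tot))
    M=r.as_matrix()
    for i,w in enumerate(tot):
        d=M.T@(w-p); out.append(' '.join(f'{x:.3f}' for x in d)+f' {turn*min(1,(i+1)/N):.3f}')
    print('t',s['clock'],'p',p.round(4),'z',M[:,2].round(3),'y',M[:,1].round(3),'j',np.round(s['joint_positions'],2),'F',np.round(s['contact_force'],1),'o',round(s['opening'],3))
    for i in range(0,len(out),10): print(';'.join(out[i:i+10]))
E
python3 -c "
from h import *
rows([(.22,.3,.5),(.42,.05,.55),(.6,-.39,.5),(.9,-.6,.45)],step=.06)"
```

```text
t 8.9 p [0.0669 0.1766 0.2002] z [-0.325  0.217 -0.921] y [0.309 0.944 0.114] j [-0.83 -0.39  0.07  2.57 -0.41  1.09  0.73] F [0.2 0.5 0.4] o 0.085
0.001 0.033 -0.050 0.000;0.002 0.066 -0.100 0.000;0.003 0.099 -0.149 0.000;0.004 0.132 -0.199 0.000;0.005 0.165 -0.249 0.000;0.006 0.198 -0.299 0.000;-0.031 0.170 -0.326 0.000;-0.068 0.142 -0.354 0.000;-0.105 0.114 -0.382 0.000;-0.142 0.086 -0.409 0.000
-0.179 0.058 -0.437 0.000;-0.216 0.029 -0.464 0.000;-0.252 -0.016 -0.478 0.000;-0.288 -0.062 -0.491 0.000;-0.324 -0.108 -0.505 0.000;-0.361 -0.153 -0.518 0.000;-0.397 -0.199 -0.532 0.000;-0.433 -0.245 -0.545 0.000;-0.469 -0.290 -0.559 0.000;-0.505 -0.336 -0.572 0.000
-0.553 -0.352 -0.586 0.000;-0.602 -0.368 -0.600 0.000;-0.650 -0.384 -0.614 0.000;-0.698 -0.400 -0.628 0.000;-0.747 -0.415 -0.641 0.000;-0.795 -0.431 -0.655 0.000;-0.844 -0.447 -0.669 0.000
```

Request:
send_rows --rows "0 0.033 -0.05 0;0 0.066 -0.1 0;0.003 0.1 -0.15 0;0.004 0.132 -0.2 0;0.005 0.165 -0.25 0;0.006 0.198 -0.3 0;-0.03 0.17 -0.326 0;-0.068 0.142 -0.354 0;-0.105 0.114 -0.382 0;-0.142 0.086 -0.41 0"

```text
clock: 10.15
tool_pos: [0.3533, 0.1326, 0.5354]
eef_rot: [-0.178, 0.146, 0.97, 0.084]
contact_force: [0.9, 0.6, 0.3]
opening: 0.0854
```

```bash
python3 -c "
from h import *
rows([(.42,.0,.52),(.6,-.39,.5),(.9,-.6,.45)],step=.062)"
```

```text
t 10.15 p [0.3533 0.1326 0.5354] z [-0.32   0.214 -0.923] y [0.312 0.944 0.111] j [-0.59 -0.04  0.36  1.55 -0.29  1.9   0.99] F [0.9 0.6 0.3] o 0.085
-0.033 -0.035 -0.012 0.000;-0.066 -0.071 -0.024 0.000;-0.099 -0.106 -0.036 0.000;-0.137 -0.151 -0.053 0.000;-0.175 -0.196 -0.071 0.000;-0.213 -0.241 -0.088 0.000;-0.251 -0.285 -0.106 0.000;-0.289 -0.330 -0.123 0.000;-0.328 -0.375 -0.141 0.000;-0.366 -0.420 -0.158 0.000
-0.422 -0.438 -0.174 0.000;-0.479 -0.457 -0.190 0.000;-0.536 -0.475 -0.206 0.000;-0.592 -0.493 -0.221 0.000;-0.649 -0.512 -0.237 0.000;-0.706 -0.530 -0.253 0.000
```

Request:
send_rows --rows "-0.033 -0.035 -0.012 0;-0.066 -0.071 -0.024 0;-0.1 -0.106 -0.036 0;-0.137 -0.151 -0.053 0;-0.175 -0.196 -0.071 0;-0.213 -0.241 -0.088 0;-0.251 -0.285 -0.106 0;-0.289 -0.33 -0.123 0;-0.328 -0.375 -0.141 0;-0.366 -0.42 -0.158 0"

```text
clock: 11.4
tool_pos: [0.5395, -0.2746, 0.4725]
eef_rot: [-0.164, 0.147, 0.972, 0.08]
contact_force: [0.0, -0.1, 0.9]
opening: 0.0851
```

```bash
python3 -c "
from h import *
rows([(1.05,-.68,.4)],step=.062)"
```

```text
t 11.4 p [ 0.5395 -0.2746  0.4725] z [-0.295  0.203 -0.934] y [0.312 0.944 0.106] j [ 0.43  0.51  0.03  0.99 -0.07  2.    1.71] F [ 0.  -0.1  0.9] o 0.085
-0.054 -0.021 -0.015 0.000;-0.107 -0.042 -0.030 0.000;-0.161 -0.063 -0.045 0.000;-0.215 -0.084 -0.060 0.000;-0.269 -0.105 -0.075 0.000;-0.322 -0.126 -0.090 0.000;-0.376 -0.147 -0.105 0.000;-0.430 -0.168 -0.120 0.000;-0.484 -0.189 -0.135 0.000;-0.537 -0.210 -0.150 0.000
-0.591 -0.231 -0.165 0.000
```

Request:
send_rows --rows "-0.054 -0.021 -0.03 0;-0.107 -0.042 -0.06 0;-0.161 -0.063 -0.09 0;-0.215 -0.084 -0.12 0;-0.27 -0.105 -0.15 0"

```text
clock: 12.02
tool_pos: [0.5852, -0.4005, 0.6239]
eef_rot: [0.06, 0.231, 0.969, 0.065]
contact_force: [2.2, 0.4, -3.6]
opening: 0.0853
```

```bash
python3 -c "
from h import *
rows([(1.05,-.68,.5)],step=.062)"
```

```text
t 12.025 p [ 0.5852 -0.4005  0.6239] z [ 0.147  0.099 -0.984] y [0.44  0.885 0.154] j [ 0.48  0.6   0.47  0.53 -0.48  2.    1.75] F [ 2.2  0.4 -3.6] o 0.085
-0.059 -0.007 0.018 0.000;-0.117 -0.014 0.036 0.000;-0.176 -0.021 0.054 0.000;-0.235 -0.027 0.072 0.000;-0.294 -0.034 0.090 0.000;-0.352 -0.041 0.108 0.000;-0.411 -0.048 0.126 0.000;-0.470 -0.055 0.145 0.000;-0.528 -0.062 0.163 0.000
```

Stretching overshot to 8.4° in x and 5.7° in y, tilt azimuth 34°. I'll cancel that with small inward pushes at azimuth 34°, kept low so only the elbow limit is active.

```bash
python3 -c "
from h import *
rows([(.42,-.05,.4),(.25,.17,.13)],step=.062)"
```

```text
t 12.025 p [ 0.5852 -0.4005  0.6239] z [ 0.147  0.099 -0.984] y [0.44  0.885 0.154] j [ 0.48  0.6   0.47  0.53 -0.48  2.    1.75] F [ 2.2  0.4 -3.6] o 0.085
0.041 0.025 0.029 0.000;0.081 0.051 0.058 0.000;0.122 0.076 0.087 0.000;0.163 0.101 0.115 0.000;0.203 0.127 0.144 0.000;0.244 0.152 0.173 0.000;0.285 0.177 0.202 0.000;0.325 0.203 0.231 0.000;0.365 0.214 0.268 0.000;0.404 0.225 0.306 0.000
0.443 0.236 0.343 0.000;0.482 0.247 0.381 0.000;0.521 0.259 0.418 0.000;0.561 0.270 0.456 0.000;0.600 0.281 0.493 0.000
```

Request:
send_rows --rows "0.041 0.025 0.029 0;0.081 0.051 0.058 0;0.122 0.076 0.087 0;0.163 0.101 0.115 0;0.203 0.127 0.144 0;0.244 0.152 0.173 0;0.285 0.177 0.202 0;0.325 0.203 0.231 0;0.365 0.214 0.268 0;0.404 0.225 0.306 0"

```text
clock: 13.28
tool_pos: [0.3658, 0.0232, 0.3203]
eef_rot: [0.052, 0.221, 0.971, 0.075]
contact_force: [1.4, 0.5, 0.0]
opening: 0.0852
```

```bash
python3 -c "
from h import *
rows([(.24,.16,.13),(.2,.13,.12)],step=.06)"
```

```text
t 13.275 p [0.3658 0.0232 0.3203] z [ 0.134  0.123 -0.983] y [0.422 0.891 0.169] j [-0.18 -0.25  0.11  2.15 -0.1   1.1   1.09] F [1.4 0.5 0. ] o 0.085
0.037 0.007 0.037 0.000;0.074 0.015 0.075 0.000;0.111 0.022 0.112 0.000;0.148 0.029 0.150 0.000;0.185 0.037 0.187 0.000;0.209 -0.009 0.188 0.000
```

Request:
send_rows --rows "0.037 0.007 0.037 0;0.074 0.015 0.075 0;0.111 0.022 0.112 0;0.148 0.029 0.15 0;0.185 0.037 0.187 0;0.22 0.01 0.188 0"

```text
clock: 14.02
tool_pos: [0.2338, 0.1614, 0.1376]
eef_rot: [0.049, 0.218, 0.971, 0.081]
contact_force: [-0.7, -1.2, 0.9]
opening: 0.0852
```

```bash
python3 -c "
from h import *
rows([(.12,.07,.12)],step=.03)"
```

```text
t 14.025 p [0.2338 0.1614 0.1376] z [ 0.132  0.136 -0.982] y [0.416 0.891 0.18 ] j [-0.17 -0.19 -0.46  2.57 -0.22  0.57  0.67] F [-0.7 -1.2  0.9] o 0.085
0.013 -0.026 -0.002 0.000;0.026 -0.053 -0.004 0.000;0.038 -0.079 -0.006 0.000;0.051 -0.106 -0.008 0.000;0.064 -0.132 -0.010 0.000
```

Request:
send_rows --rows "0.01 -0.028 -0.006 0;0.02 -0.056 -0.012 0;0.03 -0.084 -0.018 0;0.04 -0.112 -0.024 0"

```text
clock: 14.52
tool_pos: [0.2151, 0.0995, 0.1719]
eef_rot: [0.032, 0.225, 0.971, 0.069]
contact_force: [0.1, 0.3, 0.4]
opening: 0.0854
```

```bash
python3 -c "
from h import *
rows([(.12,.07,.12)],step=.03)"
```

```text
t 14.525 p [0.2151 0.0995 0.1719] z [ 0.094  0.12  -0.988] y [0.433 0.889 0.149] j [ 0.13 -0.39 -0.47  2.57 -0.35  0.82  1.02] F [0.1 0.3 0.4] o 0.085
0.018 -0.019 0.010 0.000;0.037 -0.038 0.019 0.000;0.055 -0.056 0.029 0.000;0.074 -0.075 0.039 0.000
```

Request:
send_rows --rows "0.01 -0.03 0.004 0;0.02 -0.06 0.008 0;0.03 -0.09 0.012 0;0.04 -0.12 0.016 0"

```text
clock: 15.02
tool_pos: [0.2105, 0.0166, 0.1731]
eef_rot: [0.012, 0.22, 0.973, 0.066]
contact_force: [0.7, 0.4, -0.3]
opening: 0.0853
```

```bash
python3 -c "
from h import *
rows([(.12,.07,.12)],step=.03)"
```

```text
t 15.025 p [0.2105 0.0166 0.1731] z [ 0.052  0.124 -0.991] y [0.426 0.895 0.134] j [ 0.5  -0.39 -0.42  2.57 -0.36  0.92  1.45] F [ 0.7  0.4 -0.3] o 0.085
0.026 0.001 0.014 0.000;0.052 0.001 0.027 0.000;0.078 0.002 0.041 0.000;0.104 0.002 0.054 0.000
```

Request:
send_rows --rows "0.027 -0.013 0 0;0.054 -0.026 0 0;0.08 -0.04 0 0;0.108 -0.052 0 0"

```text
clock: 15.52
tool_pos: [0.1912, 0.0072, 0.1637]
eef_rot: [-0.026, 0.221, 0.972, 0.07]
contact_force: [-0.7, 0.6, 0.1]
opening: 0.0854
```

```bash
python3 -c "
from h import *
rows([(.27,-.1,.3),(.15,-.8,.4)],step=.06)"
```

```text
t 15.525 p [0.1912 0.0072 0.1637] z [-0.02   0.147 -0.989] y [0.433 0.893 0.124] j [ 0.87 -0.39 -0.65  2.57 -0.44  0.99  1.65] F [-0.7  0.6  0.1] o 0.085
-0.026 -0.011 -0.038 0.000;-0.053 -0.022 -0.076 0.000;-0.079 -0.034 -0.114 0.000;-0.106 -0.045 -0.152 0.000;-0.121 -0.100 -0.169 0.000;-0.136 -0.155 -0.185 0.000;-0.151 -0.211 -0.202 0.000;-0.166 -0.266 -0.219 0.000;-0.181 -0.322 -0.235 0.000;-0.196 -0.377 -0.252 0.000
-0.211 -0.432 -0.269 0.000;-0.227 -0.488 -0.285 0.000;-0.242 -0.543 -0.302 0.000;-0.257 -0.598 -0.318 0.000;-0.272 -0.654 -0.335 0.000;-0.287 -0.709 -0.352 0.000
```

t is now (−1.1°, 8.5°). I'll move right, to azimuth about −82°, and turn +1.33 rad to match the scraper. Stretching there removes the y part.

```bash
python3 -c "
from h import *
rows([(.27,-.15,.3),(.11,-.72,.3)],turn=1.33,step=.061)"
```

```text
t 15.525 p [0.1912 0.0072 0.1637] z [-0.02   0.147 -0.989] y [0.433 0.893 0.124] j [ 0.87 -0.39 -0.65  2.57 -0.44  0.99  1.65] F [-0.7  0.6  0.1] o 0.085
-0.032 -0.022 -0.040 0.095;-0.063 -0.045 -0.080 0.190;-0.095 -0.067 -0.120 0.285;-0.127 -0.089 -0.160 0.380;-0.137 -0.147 -0.168 0.475;-0.147 -0.205 -0.176 0.570;-0.156 -0.263 -0.184 0.665;-0.166 -0.321 -0.192 0.760;-0.176 -0.378 -0.200 0.855;-0.186 -0.436 -0.208 0.950
-0.196 -0.494 -0.216 1.045;-0.206 -0.552 -0.224 1.140;-0.215 -0.610 -0.232 1.235;-0.225 -0.668 -0.240 1.330
```

Request:
send_rows --rows "-0.032 -0.022 -0.04 0.1;-0.063 -0.045 -0.08 0.2;-0.095 -0.067 -0.12 0.3;-0.127 -0.089 -0.16 0.4;-0.137 -0.147 -0.168 0.5;-0.147 -0.205 -0.176 0.6;-0.156 -0.263 -0.184 0.7;-0.166 -0.321 -0.192 0.8;-0.176 -0.378 -0.2 0.9;-0.186 -0.436 -0.208 1.0"

```text
clock: 16.77
tool_pos: [0.1736, -0.4937, 0.3008]
eef_rot: [-0.056, 0.662, 0.746, 0.048]
contact_force: [1.5, -0.1, 0.5]
opening: 0.0856
```

```bash
python3 -c "
from h import *
rows([(.11,-.72,.25),(.13,-.9,.25)],turn=.33,step=.055)"
```

```text
t 16.775 p [ 0.1736 -0.4937  0.3008] z [-0.02   0.146 -0.989] y [ 0.993  0.12  -0.003] j [ 1.37  0.27 -0.21  1.67  0.02  1.35  1.27] F [ 1.5 -0.1  0.5] o 0.086
-0.044 -0.018 0.004 0.037;-0.089 -0.036 0.007 0.073;-0.133 -0.054 0.011 0.110;-0.178 -0.072 0.015 0.147;-0.222 -0.090 0.019 0.183;-0.267 -0.091 0.012 0.220;-0.312 -0.091 0.005 0.257;-0.357 -0.091 -0.001 0.293;-0.401 -0.092 -0.008 0.330
```

Request:
send_rows --rows "-0.044 -0.018 0.004 0.05;-0.089 -0.036 0.007 0.1;-0.133 -0.054 0.011 0.15;-0.178 -0.072 0.015 0.2;-0.222 -0.08 0.019 0.25;-0.267 -0.08 0.012 0.3;-0.312 -0.08 0.005 0.33;-0.35 -0.08 0 0.33"

```text
clock: 17.77
tool_pos: [0.1381, -0.8414, 0.2497]
eef_rot: [-0.064, 0.774, 0.629, 0.038]
contact_force: [-0.0, 0.1, 1.0]
opening: 0.0851
```

```bash
python3 -c "
from h import *
rows([(.15,-1.0,.25)],step=.03)"
```

```text
t 17.775 p [ 0.1381 -0.8414  0.2497] z [-0.022  0.146 -0.989] y [ 0.978 -0.2   -0.051] j [ 1.39  1.02 -0.06  0.54  0.04  1.73  1.15] F [-0.   0.1  1. ] o 0.085
-0.025 0.007 -0.004 0.000;-0.050 0.014 -0.008 0.000;-0.076 0.022 -0.012 0.000;-0.101 0.029 -0.016 0.000;-0.126 0.036 -0.020 0.000;-0.151 0.043 -0.024 0.000
```

Request:
send_rows --rows "-0.03 0.008 -0.01 0;-0.06 0.016 -0.02 0;-0.09 0.024 -0.03 0;-0.12 0.03 -0.04 0;-0.15 0.04 -0.05 0;-0.18 0.045 -0.06 0"

```text
clock: 18.52
tool_pos: [0.1592, -0.8767, 0.2711]
eef_rot: [-0.053, 0.763, 0.644, 0.024]
contact_force: [0.2, 0.1, 0.8]
opening: 0.0855
```

```bash
python3 -c "
from h import *
rows([(.15,-1.0,.3)],step=.03)"
```

```text
t 18.525 p [ 0.1592 -0.8767  0.2711] z [-0.032  0.112 -0.993] y [ 0.985 -0.166 -0.051] j [ 1.41  1.23 -1.11  0.1   1.08  1.98  1.15] F [0.2 0.1 0.8] o 0.085
-0.024 0.002 -0.008 0.000;-0.048 0.004 -0.017 0.000;-0.072 0.006 -0.025 0.000;-0.095 0.008 -0.034 0.000;-0.119 0.010 -0.042 0.000
```

Request:
send_rows --rows "-0.03 0.002 -0.03 0;-0.06 0.004 -0.06 0;-0.09 0.006 -0.09 0;-0.12 0.008 -0.12 0;-0.15 0.01 -0.15 0;-0.18 0.01 -0.18 0"

```text
clock: 19.27
tool_pos: [0.1274, -0.8744, 0.3336]
eef_rot: [-0.033, 0.763, 0.645, 0.014]
contact_force: [-0.1, -0.5, 0.3]
opening: 0.0853
```

```bash
python3 -c "
from h import *
rows([(.15,-1.0,.4)],step=.03)"
```

```text
t 19.275 p [ 0.1274 -0.8744  0.3336] z [-0.022  0.068 -0.997] y [ 0.986 -0.166 -0.034] j [ 1.41  1.17 -0.79  0.06  0.78  2.    1.21] F [-0.1 -0.5  0.3] o 0.085
-0.023 0.008 -0.015 0.000;-0.046 0.016 -0.030 0.000;-0.069 0.025 -0.045 0.000;-0.092 0.033 -0.060 0.000;-0.116 0.041 -0.075 0.000
```

Request:
send_rows --rows "-0.03 0.01 -0.03 0;-0.06 0.02 -0.06 0;-0.09 0.03 -0.09 0;-0.12 0.04 -0.12 0;-0.15 0.05 -0.15 0;-0.18 0.06 -0.18 0;-0.2 0.07 -0.21 0"

```text
clock: 20.15
tool_pos: [0.1282, -0.8648, 0.3865]
eef_rot: [-0.016, 0.764, 0.645, 0.002]
contact_force: [0.5, 0.7, -0.9]
opening: 0.0853
```

```bash
python3 -c "
from h import *
rows([(.15,-1.0,.45)],step=.03)"
```

```text
t 20.15 p [ 0.1282 -0.8648  0.3865] z [-0.017  0.027 -0.999] y [ 0.986 -0.166 -0.022] j [ 1.39  1.11 -0.13  0.06  0.14  2.    1.22] F [ 0.5  0.7 -0.9] o 0.085
-0.021 0.007 -0.011 0.000;-0.043 0.014 -0.022 0.000;-0.064 0.021 -0.034 0.000;-0.085 0.028 -0.045 0.000;-0.107 0.035 -0.056 0.000;-0.128 0.043 -0.067 0.000
```

Request:
send_rows --rows "-0.03 0.02 -0.03 0;-0.06 0.04 -0.06 0;-0.09 0.06 -0.09 0;-0.12 0.08 -0.12 0"

```text
clock: 20.65
tool_pos: [0.1548, -0.8583, 0.4174]
eef_rot: [0.004, 0.763, 0.647, -0.006]
contact_force: [0.2, 0.3, -0.9]
opening: 0.0853
```

```bash
python3 -c "
from h import *
a=-1.778
ex=np.array([np.cos(a),np.sin(a)])
c=np.array([.5037,-.3728])
print('far/near ends',c+.055*ex,c-.055*ex)
rows([(.5037,-.3728,.25)],step=.062)
s,p,r=st();y=r.as_matrix()[:,1];print('y az',np.degrees(np.arctan2(y[1],y[0])))"
```

```text
far/near ends [ 0.49238517 -0.42662355] [ 0.51501483 -0.31897645]
t 20.65 p [ 0.1548 -0.8583  0.4174] z [-0.005 -0.014 -1.   ] y [ 0.987 -0.163 -0.003] j [ 1.37  1.07 -0.42  0.06  0.42  2.    1.18] F [ 0.2  0.3 -0.9] o 0.085
0.049 0.024 0.014 0.000;0.098 0.048 0.029 0.000;0.147 0.072 0.043 0.000;0.196 0.097 0.058 0.000;0.245 0.121 0.072 0.000;0.294 0.145 0.087 0.000;0.343 0.169 0.101 0.000;0.392 0.193 0.116 0.000;0.440 0.217 0.130 0.000;0.489 0.241 0.144 0.000
0.538 0.265 0.159 0.000
y az -9.393087224914689
```

The tool is vertical again, within 1°. Getting a stable tilt about the right line would need two regrasps and a lot of time. I'll test a simpler plan instead:
- Keep the tool vertical and grip the scraper's sole at its robot-side end.
- The free part then reaches about 118 mm ahead under the shelf, with the wrist staying in front of the lip.

First I'll fit the arm's link lengths to check wrist clearance.

Request:
send_rows --rows "0.049 0.024 0.014 0;0.098 0.048 0.029 0;0.147 0.072 0.043 0;0.196 0.097 0.058 0.01;0.245 0.121 0.072 0.02;0.294 0.145 0.087 0.03;0.343 0.169 0.101 0.04;0.392 0.193 0.116 0.045;0.44 0.217 0.13 0.045;0.489 0.25 0.144 0.045"

```text
clock: 21.9
tool_pos: [0.451, -0.4518, 0.2735]
eef_rot: [0.002, 0.779, 0.627, -0.009]
contact_force: [0.6, -0.8, 0.2]
opening: 0.0852
```

```bash
python3 - <<'E'
from h import *
from scipy.optimize import least_squares
D=[([-1.349,.417,-.01,1.614,.005,1.111,-.053],[.162,.604,.231],[0,0,-1]),
([-1.352,1.334,.658,.057,-.649,1.714,-.009],[.2519,.9286,.1977],[.013,.046,-.999]),
([-1.363,.868,.555,.057,-.527,2.003,-.015],[.2138,.7906,.605],[.057,.212,-.976]),
([-2.087,-.016,.711,2.018,.03,.916,-.084],[.1302,.4803,.2919],[.056,.211,-.976]),
([-.826,-.387,.07,2.569,-.415,1.088,.732],[.0669,.1766,.2002],[-.325,.217,-.921]),
([.87,-.39,-.65,2.57,-.44,.99,1.65],[.1912,.0072,.1637],[-.02,.147,-.989]),
([1.37,1.07,-.42,.06,.42,2.0,1.18],[.1548,-.8583,.4174],[-.005,-.014,-1])]
s,p,r=st();D.append((s['joint_positions'],p,r.as_matrix()[:,2]))
def fk(q,v,full=0):
    h,L1,L2,Lt,o1,a2,a4,a6=v
    rz=lambda a:R.from_euler('z',a);ry=lambda a:R.from_euler('y',a)
    A=rz(-q[0]+o1);A=A*ry(q[1]);P=np.array([0,0,h])
    A=A*rz(-q[2]);e=P+A.apply([a2,0,L1]);A=A*ry(q[3]);w=e+A.apply([a4,0,L2])
    A=A*rz(-q[4])*ry(q[5]);t=w+A.apply([a6,0,Lt]);return (e,w,t,A.apply([0,0,1]))
f=lambda v:np.concatenate([np.r_[fk(q,v)[2]-p,.2*(fk(q,v)[3]-z)] for q,p,z in D])
R_=least_squares(f,[.33,.5,.46,.3,0,0,0,0],loss='soft_l1',f_scale=.01);v=R_.x;print('h L1 L2 Lt',v.round(3),'res',np.abs(R_.fun).reshape(-1,6).max(1).round(3))
e,w,t,_=fk(s['joint_positions'],v);print('elbow',e.round(3),'wrist',w.round(3))
S=ctrl.snapshot('scene');cv2.imwrite('pics/s2.png',cv2.resize(S['image'][20:300,0:350],None,fx=2,fy=2));print('wrist px',proj(S,[w,p]))
T=ctrl.snapshot('top');
rows([(.5037+.053*.206,-.3728+.053*.979,.12),(.5037+.053*.206,-.3728+.053*.979,.03)],step=.05)
y=r.as_matrix()[:,1];print('y az',np.degrees(np.arctan2(y[1],y[0])))
E
```

```text
h L1 L2 Lt [ 0.257  0.499  0.463  0.271 -0.037 -0.005  0.004 -0.012] res [0.007 0.009 0.005 0.016 0.01  0.016 0.008 0.006]
elbow [ 0.077 -0.21   0.702] wrist [ 0.45  -0.438  0.55 ]
wrist px [[ 74.76235785  21.40498822]
 [103.95893271 122.08125678]]
t 22.0 p [ 0.4546 -0.4468  0.2728] z [-0.011 -0.01  -1.   ] y [ 0.979 -0.204 -0.009] j [ 1.17  0.47 -0.62  1.52  0.3   1.25  0.29] F [-0.4 -0.3  0. ] o 0.085
0.027 0.007 0.030 0.000;0.055 0.014 0.060 0.000;0.082 0.021 0.090 0.000;0.110 0.028 0.121 0.000;0.137 0.034 0.151 0.000;0.138 0.035 0.196 0.000;0.139 0.035 0.241 0.000
y az -12.32695665523718
```

View pics/s2.png

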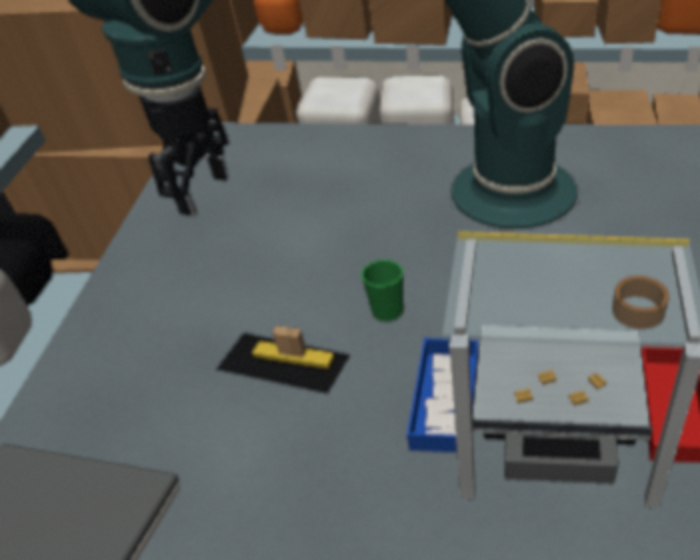

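The view shows the wrist housing at crop (165,0), radius about 65 mm. It sits 0.27 m behind the TCP, which puts it at shelf height, so a fully vertical tool can't reach the back seals. New plan:
- Grip the handle upright.
- Tilt about 20° in azimuth 0 by rising with j6 at its limit.
- Let the sole pivot flat about the pad line by pressing it lightly on the plate.

Now the pick.

Request:
send_rows --rows "0.023 0.009 0.05 0;0.046 0.018 0.1 0;0.07 0.027 0.14 0;0.0934 0.035 0.17 0;0.0934 0.035 0.205 0;0.0934 0.035 0.23 0;0.0934 0.035 0.2375 0;0.0934 0.035 0.2375 0"

```text
clock: 23.0
tool_pos: [0.5011, -0.3739, 0.0345]
eef_rot: [0.002, 0.779, 0.628, -0.01]
contact_force: [0.7, 1.2, 0.5]
opening: 0.0855
```

```bash
python3 - <<'E'
from h import *
rows([(.5053,-.365,.034)])
T=ctrl.snapshot('top');cv2.imwrite('pics/t1.png',cv2.resize(T['image'][150:270,300:460],None,fx=4,fy=4,interpolation=cv2.INTER_CUBIC))
E
```

```text
t 23.0 p [ 0.5011 -0.3739  0.0345] z [-0.013 -0.015 -1.   ] y [ 0.977 -0.212 -0.009] j [ 0.96  0.72 -0.52  1.73  0.49  0.83 -0.01] F [0.7 1.2 0.5] o 0.086
0.010 0.002 0.000 0.000
```

View pics/t1.png

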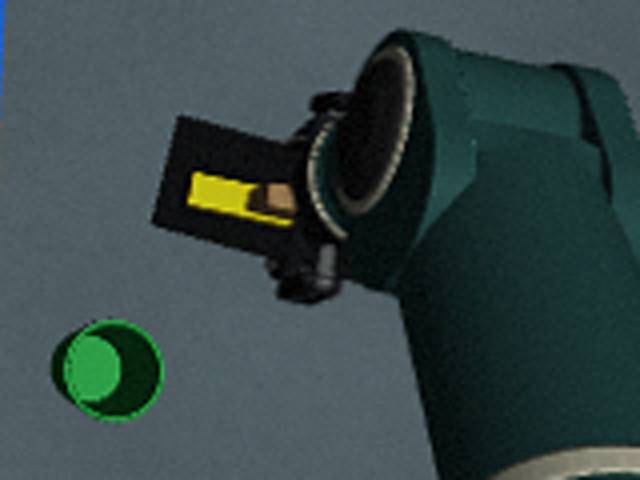

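The gripper straddles the bar (crop 275,195). I'll shift 10 mm and close.

Request:
send_rows --rows "0.01 0.002 0 0;0.01 0.002 0 0"

```text
clock: 23.3
tool_pos: [0.5061, -0.3634, 0.0348]
eef_rot: [0.002, 0.778, 0.629, -0.01]
contact_force: [-0.7, 0.1, -0.2]
opening: 0.0858
```

Request:
send_rows --rows "0 0 0 0;0 0 0 0;0 0 0 0;0 0 0 0;0 0 0 0;0 0 0 0" --gripper 0

```text
clock: 24.05
tool_pos: [0.5051, -0.3645, 0.0339]
eef_rot: [0.002, 0.778, 0.628, -0.01]
contact_force: [0.0, 0.3, -1.5]
opening: 0.0171
```

```bash
python3 - <<'E'
from h import *
rows([(.5053,-.365,.15),(.5,-.15,.5),(.5,.02,.6)],turn=-1.69,step=.062,tstep=.17)
E
```

```text
t 24.05 p [ 0.5051 -0.3645  0.0339] z [-0.013 -0.016 -1.   ] y [ 0.977 -0.211 -0.01 ] j [ 0.95  0.72 -0.52  1.73  0.49  0.83 -0.02] F [ 0.   0.3 -1.5] o 0.017
-0.001 -0.000 -0.058 -0.130;-0.003 -0.001 -0.116 -0.260;0.026 -0.009 -0.167 -0.390;0.055 -0.016 -0.217 -0.520;0.084 -0.024 -0.267 -0.650;0.113 -0.032 -0.318 -0.780;0.142 -0.039 -0.368 -0.910;0.171 -0.047 -0.419 -1.040;0.200 -0.055 -0.469 -1.170;0.241 -0.064 -0.495 -1.300
0.282 -0.073 -0.521 -1.430;0.323 -0.082 -0.546 -1.560;0.365 -0.092 -0.572 -1.690
```

Request:
send_rows --rows "0 0 -0.03 0;0 0 -0.08 0;0.026 -0.009 -0.14 -0.17;0.055 -0.016 -0.2 -0.34;0.084 -0.024 -0.26 -0.52;0.113 -0.032 -0.318 -0.7;0.142 -0.039 -0.368 -0.87;0.171 -0.047 -0.419 -1.04;0.2 -0.055 -0.469 -1.21;0.241 -0.064 -0.495 -1.38"

```text
clock: 25.3
tool_pos: [0.4998, -0.1069, 0.5275]
eef_rot: [-0.004, 0.198, 0.98, -0.009]
contact_force: [0.9, -0.5, -2.7]
opening: 0.0172
```

```bash
python3 - <<'E'
from h import *
rows([(.55,-.03,.6),(.6,-.03,.8)],turn=-.5,step=.062,tstep=.17)
s,p,r=st();y=r.as_matrix()[:,1];print('y az',np.degrees(np.arctan2(y[1],y[0])))
S=ctrl.snapshot('scene');cv2.imwrite('pics/s3.png',S['image'][:300])
E
```

```text
t 25.3 p [ 0.4998 -0.1069  0.5275] z [-0.011 -0.017 -1.   ] y [ 0.389  0.921 -0.02 ] j [ 1.05  0.2  -1.1   1.36  0.19  1.7   1.16] F [ 0.9 -0.5 -2.7] o 0.017
-0.008 0.044 -0.037 -0.083;-0.016 0.089 -0.074 -0.167;-0.027 0.093 -0.124 -0.250;-0.039 0.097 -0.175 -0.333;-0.050 0.101 -0.225 -0.417;-0.061 0.104 -0.275 -0.500
y az 67.13211318046733
```

View pics/s3.png

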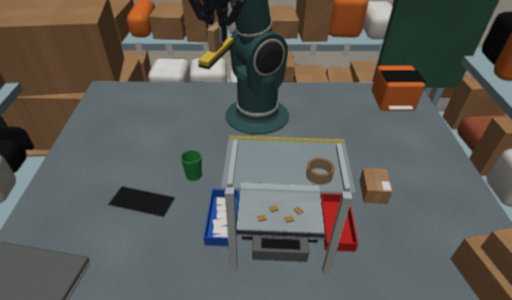

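The scraper is held flat at image (216,53), and its mat is clear. Next: turn, then rise to build tilt.

Request:
send_rows --rows "-0.012 0.044 -0.037 -0.12;-0.024 0.09 -0.074 -0.24;-0.035 0.093 -0.124 -0.35;-0.045 0.097 -0.175 -0.35;-0.055 0.101 -0.225 -0.35"

```text
clock: 25.98
tool_pos: [0.5767, -0.0409, 0.6026]
eef_rot: [-0.034, 0.058, 0.998, -0.006]
contact_force: [-0.4, -0.1, -2.3]
opening: 0.0169
```

```bash
python3 - <<'E'
from h import *
rows([(.65,-.03,.9)],step=.06)
E
```

```text
t 25.975 p [ 0.5767 -0.0409  0.6026] z [-0.068 -0.009 -0.998] y [ 0.115  0.993 -0.016] j [ 0.33  0.34 -0.5   0.95  0.17  1.96  1.36] F [-0.4 -0.1 -2.3] o 0.017
-0.009 0.002 -0.050 0.000;-0.017 0.005 -0.101 0.000;-0.026 0.007 -0.151 0.000;-0.034 0.010 -0.201 0.000;-0.043 0.012 -0.251 0.000;-0.052 0.014 -0.302 0.000
```

Request:
send_rows --rows "-0.01 0 -0.05 0;-0.02 0 -0.1 0;-0.03 0 -0.15 0;-0.04 0 -0.2 0"

```text
clock: 26.48
tool_pos: [0.5882, -0.0437, 0.645]
eef_rot: [-0.008, 0.059, 0.998, -0.006]
contact_force: [1.2, 0.2, -2.3]
opening: 0.0171
```

```bash
python3 - <<'E'
from h import *
rows([(.65,-.03,.9)],step=.06)
E
```

```text
t 26.475 p [ 0.5882 -0.0437  0.645 ] z [-0.017 -0.011 -1.   ] y [ 0.118  0.993 -0.013] j [-0.17  0.34  0.33  0.83 -0.11  2.    1.55] F [ 1.2  0.2 -2.3] o 0.017
-0.011 0.004 -0.051 0.000;-0.022 0.007 -0.102 0.000;-0.033 0.011 -0.154 0.000;-0.045 0.014 -0.205 0.000;-0.056 0.018 -0.256 0.000
```

Request:
send_rows --rows "-0.02 0 -0.06 0;-0.04 0 -0.12 0;-0.06 0 -0.18 0;-0.08 0 -0.24 0;-0.1 0 -0.3 0"

```text
clock: 27.1
tool_pos: [0.5951, 0.0293, 0.7162]
eef_rot: [0.074, -0.004, 0.997, 0.005]
contact_force: [1.8, -2.1, -1.9]
opening: 0.017
```

```bash
python3 - <<'E'
from h import *
rows([(.65,-.03,.9)],step=.06)
E
```

```text
t 27.1 p [0.5951 0.0293 0.7162] z [ 0.147  0.01  -0.989] y [-0.009  1.     0.008] j [ 0.03  0.32 -0.25  0.68  0.11  2.    1.43] F [ 1.8 -2.1 -1.9] o 0.017
-0.020 -0.015 -0.044 0.000;-0.040 -0.029 -0.087 0.000;-0.061 -0.044 -0.131 0.000;-0.081 -0.058 -0.174 0.000
```

Request:
send_rows --rows "-0.02 -0.01 -0.06 0;-0.04 -0.02 -0.12 0;-0.06 -0.03 -0.18 0;-0.08 -0.04 -0.24 0;-0.1 -0.05 -0.3 0"

```text
clock: 27.72
tool_pos: [0.5769, -0.0056, 0.7678]
eef_rot: [0.121, -0.0, 0.993, 0.006]
contact_force: [0.4, 0.1, -2.2]
opening: 0.0175
```

```bash
python3 - <<'E'
from h import *
rows([(.45,0,.5),(.4,.02,.25)],step=.06)
E
```

```text
t 27.725 p [ 0.5769 -0.0056  0.7678] z [ 0.24   0.012 -0.971] y [-0.002  1.     0.012] j [-0.16  0.28  0.22  0.63 -0.09  2.    1.57] F [ 0.4  0.1 -2.2] o 0.017
0.038 0.001 0.046 0.000;0.075 0.001 0.092 0.000;0.113 0.002 0.138 0.000;0.150 0.002 0.184 0.000;0.188 0.003 0.229 0.000;0.209 0.006 0.276 0.000;0.231 0.010 0.322 0.000;0.253 0.013 0.368 0.000;0.274 0.017 0.414 0.000;0.296 0.020 0.460 0.000
```

Request:
send_rows --rows "-0.02 0 -0.06 0;-0.04 0 -0.12 0;-0.06 0 -0.18 0;-0.08 0 -0.24 0;-0.1 0 -0.3 0;-0.12 0 -0.36 0"

```text
clock: 28.48
tool_pos: [0.5521, -0.0057, 0.8056]
eef_rot: [0.157, -0.0, 0.988, 0.006]
contact_force: [0.2, 0.6, -2.0]
opening: 0.0175
```

```bash
python3 - <<'E'
from h import *
rows([(.45,0,.5),(.38,0.0,.22)],step=.061)
E
```

```text
t 28.475 p [ 0.5521 -0.0057  0.8056] z [ 0.31   0.012 -0.951] y [-0.002  1.     0.011] j [-0.21  0.23  0.28  0.6  -0.1   2.    1.57] F [ 0.2  0.6 -2. ] o 0.017
0.032 0.000 0.043 0.000;0.064 0.001 0.086 0.000;0.096 0.001 0.130 0.000;0.128 0.002 0.173 0.000;0.160 0.002 0.216 0.000;0.192 0.002 0.259 0.000;0.222 0.002 0.308 0.000;0.253 0.001 0.357 0.000;0.284 0.001 0.406 0.000;0.314 0.000 0.455 0.000
0.345 -0.001 0.504 0.000
```

The tilt is 18°, azimuth 2°. By my estimate the wrist then clears the lip with the grasp point up to about 5 mm in front of the scale's origin. Descending in front of the lip.

Request:
send_rows --rows "0.032 0 0.043 0;0.064 0 0.086 0;0.096 0 0.13 0;0.128 0 0.173 0;0.16 0 0.216 0;0.192 0 0.259 0;0.222 0 0.308 0;0.253 0 0.357 0;0.284 0 0.406 0;0.314 0 0.455 0"

```text
clock: 29.72
tool_pos: [0.3938, -0.0001, 0.2742]
eef_rot: [0.157, -0.0, 0.988, 0.006]
contact_force: [1.8, -0.6, -1.7]
opening: 0.0173
```

```bash
python3 - <<'E'
from h import *
rows([(.41,-.03,.2),(.44,-.031,.107),(.492,-.031,.107)],step=.055)
E
```

```text
t 29.725 p [ 3.938e-01 -1.000e-04  2.742e-01] z [ 0.311  0.012 -0.95 ] y [-0.002  1.     0.012] j [-0.32 -0.27  0.19  2.29  0.11  0.8   1.38] F [ 1.8 -0.6 -1.7] o 0.017
0.004 -0.015 0.038 0.000;0.008 -0.031 0.075 0.000;0.008 -0.032 0.124 0.000;0.008 -0.033 0.173 0.000;-0.041 -0.033 0.189 0.000
```

Request:
send_rows --rows "0.004 -0.015 0.038 0;0.008 -0.031 0.075 0;0.008 -0.032 0.124 0;0.008 -0.033 0.173 0;-0.04 -0.033 0.189 0;-0.04 -0.033 0.189 0"

```text
clock: 30.48
tool_pos: [0.4938, -0.031, 0.1077]
eef_rot: [0.157, -0.0, 0.988, 0.005]
contact_force: [-0.4, 0.1, -2.0]
opening: 0.0175
```

```bash
python3 - <<'E'
from h import *
S=ctrl.snapshot('scene');cv2.imwrite('pics/s4.png',cv2.resize(S['image'][90:290,150:400],None,fx=3,fy=3,interpolation=cv2.INTER_CUBIC))
rows([(.54,-.034,.107),(.57,-.0346,.107)],step=.03)
rows([(.57,-.0346,.076)],step=.01)
E
```

```text
t 30.525 p [ 0.4921 -0.0311  0.1077] z [ 0.309  0.011 -0.951] y [-0.002  1.     0.011] j [-0.26  0.24  0.3   2.28 -0.27  0.33  1.83] F [-1.2 -0.9 -1.7] o 0.017
-0.023 -0.002 0.008 0.000;-0.045 -0.003 0.015 0.000;-0.060 -0.003 0.020 0.000;-0.074 -0.004 0.025 0.000
t 30.525 p [ 0.4921 -0.0311  0.1077] z [ 0.309  0.011 -0.951] y [-0.002  1.     0.011] j [-0.26  0.24  0.3   2.28 -0.27  0.33  1.83] F [-1.2 -0.9 -1.7] o 0.017
-0.007 -0.000 0.006 0.000;-0.014 -0.001 0.012 0.000;-0.021 -0.001 0.018 0.000;-0.029 -0.002 0.024 0.000;-0.036 -0.002 0.030 0.000;-0.043 -0.003 0.036 0.000;-0.050 -0.003 0.042 0.000;-0.057 -0.004 0.048 0.000;-0.064 -0.004 0.054 0.000
```

View pics/s4.png

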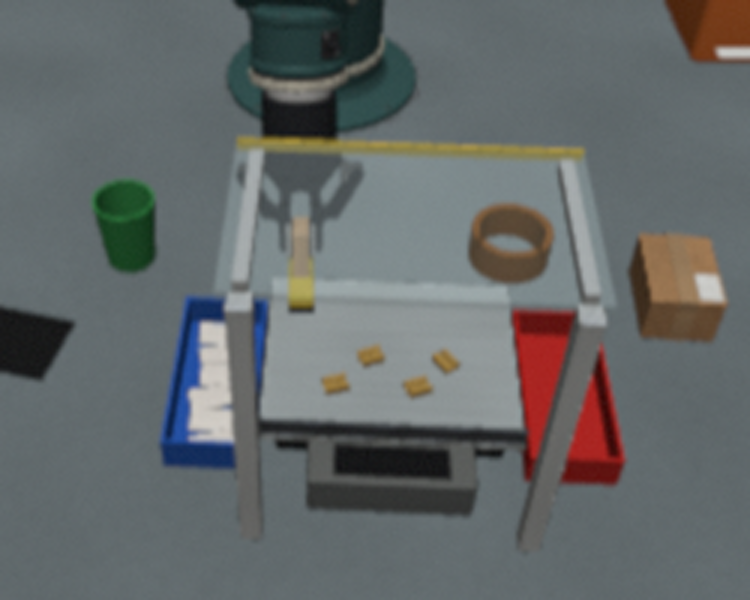

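The scraper is at crop (300,290), tip up, clear of the nearest seal (335,383) and in front of the lip. I'll insert it under the shelf.

Request:
send_rows --rows "-0.023 -0.002 0.008 0;-0.045 -0.003 0.015 0;-0.06 -0.004 0.02 0;-0.074 -0.004 0.025 0;-0.074 -0.004 0.025 0"

```text
clock: 31.15
tool_pos: [0.5701, -0.0347, 0.1074]
eef_rot: [0.157, -0.0, 0.988, 0.006]
contact_force: [0.1, 0.0, -1.3]
opening: 0.0173
```

```bash
python3 - <<'E'
from h import *
S=ctrl.snapshot('top');cv2.imwrite('pics/t2.png',cv2.resize(S['image'][100:260,130:330],None,fx=4,fy=4,interpolation=cv2.INTER_CUBIC))
rows([(.57,-.0346,.076)],step=.01)
E
```

```text
t 31.2 p [ 0.5694 -0.0348  0.1072] z [ 0.31   0.012 -0.951] y [-0.002  1.     0.011] j [-0.22  0.36  0.28  2.1  -0.31  0.39  1.86] F [-0.9  0.5 -1.8] o 0.017
0.002 -0.000 0.007 0.000;0.005 -0.000 0.015 0.000;0.007 -0.000 0.022 0.000;0.009 -0.000 0.030 0.000
```

View pics/t2.png

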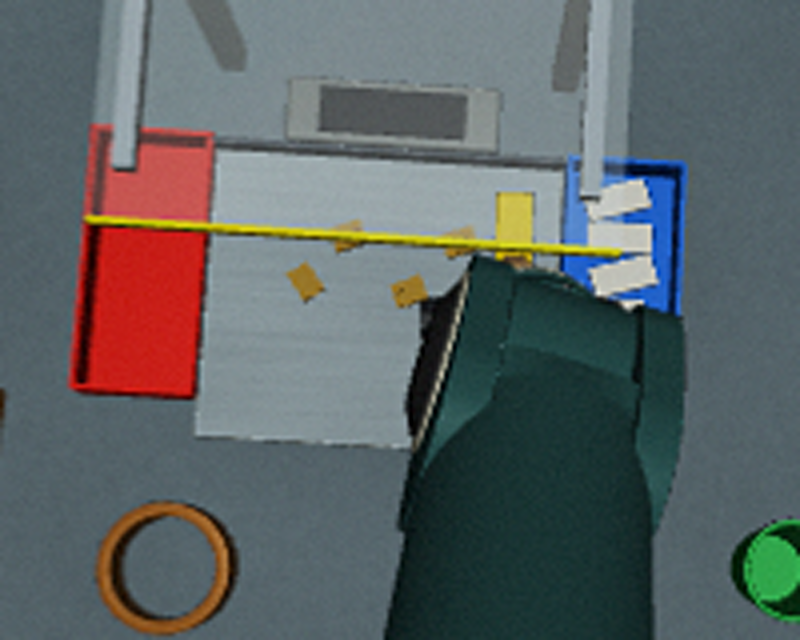

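The wrist edge (crop 480,262) is just clear of the lip (row 250). The tip (row 193) reaches past the back seals (rows 222–255), so I'll back off 4 mm while pressing down.

Request:
send_rows --rows "0.004 0 0.008 0;0.008 0 0.016 0;0.0122 0 0.022 0;0.0122 0 0.0245 0"

```text
clock: 31.7
tool_pos: [0.5713, -0.0344, 0.0841]
eef_rot: [0.163, -0.0, 0.987, 0.006]
contact_force: [11.0, 0.6, 30.6]
opening: 0.0174
```

```bash
python3 - <<'E'
from h import *
rows([(.566,-.0346,.074)],step=.01)
print(ctrl.state()['torque'])
E
```

```text
t 31.7 p [ 0.5713 -0.0344  0.0841] z [ 0.322  0.011 -0.947] y [-0.002  1.     0.011] j [-0.18  0.4   0.24  2.12 -0.35  0.32  1.9 ] F [11.   0.6 30.6] o 0.017
0.004 -0.000 0.004 0.000;0.008 -0.000 0.008 0.000
[ 1.61159507e-04 -3.10249129e+00 -3.10446960e-03]
```

Request:
send_rows --rows "0.004 0 0.004 0;0.006 0 0.008 0"

```text
clock: 31.95
tool_pos: [0.5739, -0.0344, 0.0786]
eef_rot: [0.169, -0.0, 0.986, 0.005]
contact_force: [40.0, 6.8, 55.8]
opening: 0.0172
```

```bash
python3 - <<'E'
from h import *
rows([(.566,-.0346,.074)],step=.01)
print(ctrl.state()['torque'])
S=ctrl.snapshot('scene');cv2.imwrite('pics/s5.png',cv2.resize(S['image'][130:260,200:360],None,fx=4,fy=4,interpolation=cv2.INTER_CUBIC))
E
```

```text
t 31.95 p [ 0.5739 -0.0344  0.0786] z [ 0.334  0.01  -0.943] y [-0.002  1.     0.01 ] j [-0.17  0.41  0.22  2.12 -0.36  0.29  1.91] F [40.   6.8 55.8] o 0.017
0.009 -0.000 0.002 0.000
[  1.55730779 -10.6180803    0.06668006]
```

View pics/s5.png

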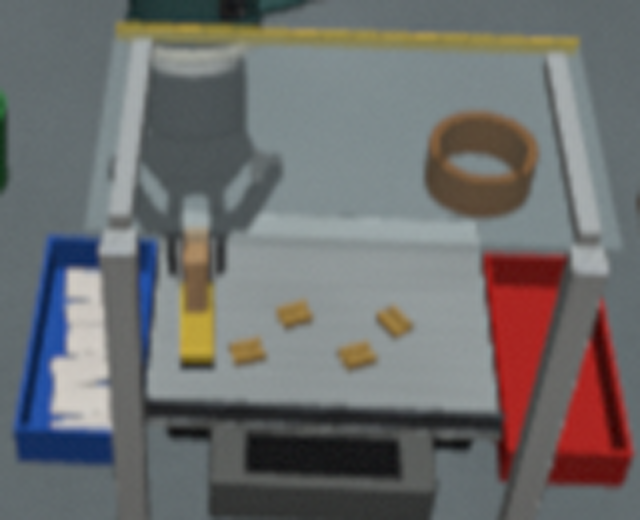

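The sole is nearly flat (crop 197,330) and clear of the nearest seal (247,352), and friction at the heel is holding it. Sliding sideways should release that. I'll move 12 mm toward the tray and recheck.

Request:
send_rows --rows "0 0.006 0 0;0 0.012 0 0;0 0.012 -0.002 0"

```text
clock: 32.38
tool_pos: [0.5666, -0.0228, 0.0761]
eef_rot: [0.162, -0.0, 0.987, 0.005]
contact_force: [8.9, 0.3, 13.6]
opening: 0.0171
```

```bash
python3 - <<'E'
from h import *
rows([(.566,-.0346,.074)],step=.1)
E
```

```text
t 32.375 p [ 0.5666 -0.0228  0.0761] z [ 0.32   0.011 -0.947] y [-0.002  1.     0.011] j [-0.21  0.41  0.24  2.13 -0.35  0.3   1.88] F [ 8.9  0.3 13.6] o 0.017
0.001 -0.012 0.002 0.000
```

The sole is flat: z is 0.0761 m, as predicted for flat. Now the sweep toward the red tray.

Request:
send_rows --rows "-0.0015 0.02 -0.001 0;-0.0025 0.04 -0.001 0;-0.0035 0.06 0 0;-0.0045 0.08 0 0;-0.0055 0.1 0.001 0;-0.0065 0.12 0.0015 0;-0.0075 0.14 0.002 0;-0.0085 0.16 0.0025 0;-0.0095 0.18 0.003 0;-0.0105 0.2 0.0025 0"

```text
clock: 33.62
tool_pos: [0.5729, 0.1774, 0.0764]
eef_rot: [0.158, 0.0, 0.987, 0.006]
contact_force: [-0.3, -2.6, 2.8]
opening: 0.0172
```

```bash
python3 - <<'E'
from h import *
rows([(.577,.20,.079)],step=.1)
s,p,r=st();G=p-.0187*r.as_matrix()[:,2];d=G[:2]-[.5808,.0627];c,q=np.cos(-.0505),np.sin(-.0505);print('G scale',c*d[0]+q*d[1],-q*d[0]+c*d[1],G[2])
S=ctrl.snapshot('scene');cv2.imwrite('pics/s6.png',cv2.resize(S['image'][130:260,200:380],None,fx=4,fy=4,interpolation=cv2.INTER_CUBIC))
E
```

```text
t 33.625 p [0.5729 0.1774 0.0764] z [ 0.312  0.011 -0.95 ] y [-0.001  1.     0.012] j [-0.78  0.49  0.45  2.04 -0.27  0.36  1.4 ] F [-0.3 -2.6  2.8] o 0.017
-0.005 0.023 -0.001 0.000
G scale -0.01948316086652016 0.11361696568639847 0.0941524749767435
```

View pics/s6.png

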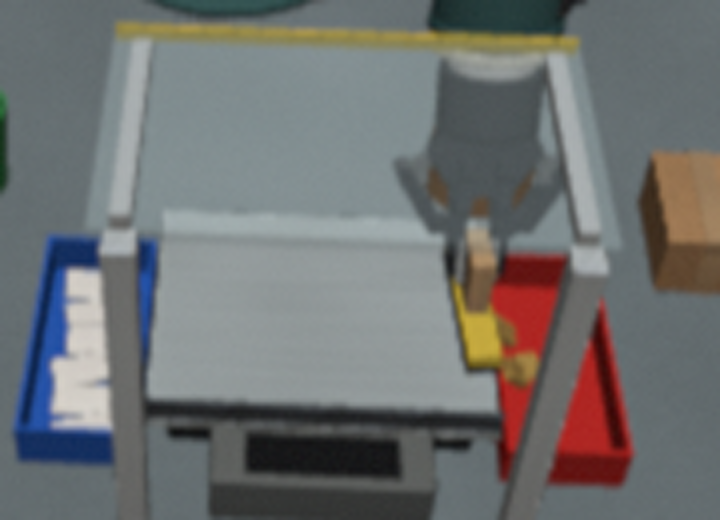

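All the seals have been pushed along and are now at the plate's edge (crop 507,330 and 520,366). I'll finish the stroke with the sole lifted about 2–3 mm so it clears the rim.

Request:
send_rows --rows "-0.0015 0.013 -0.0015 0;-0.003 0.026 -0.0025 0;-0.0035 0.038 -0.003 0;-0.0035 0.042 -0.003 0;-0.0035 0.042 -0.003 0"

```text
clock: 34.3
tool_pos: [0.5743, 0.2197, 0.0803]
eef_rot: [0.157, -0.0, 0.988, 0.006]
contact_force: [-0.4, -0.1, -1.5]
opening: 0.0174
```

```bash
python3 - <<'E'
from h import *
s,p,r=st();print(p,s['contact_force'])
S=ctrl.snapshot('scene');cv2.imwrite('pics/s7.png',cv2.resize(S['image'][170:260,280:380],None,fx=6,fy=6,interpolation=cv2.INTER_CUBIC))
rows([(p[0]-.002,p[1]-.03,.12),(.47,.15,.12),(.40,.12,.2)],step=.055)
E
```

```text
[0.5743161  0.21966006 0.08034183] [-0.35341062 -0.07085239 -1.48519474]
t 34.35 p [0.5744 0.2193 0.0804] z [ 0.31   0.011 -0.951] y [-0.002  1.     0.011] j [-0.87  0.52  0.49  2.   -0.26  0.4   1.32] F [ 0.  -0.2 -1.3] o 0.017
-0.010 -0.029 -0.039 0.000;0.038 -0.049 -0.055 0.000;0.087 -0.069 -0.071 0.000;0.101 -0.078 -0.103 0.000;0.115 -0.088 -0.136 0.000;0.129 -0.098 -0.169 0.000
```

View pics/s7.png

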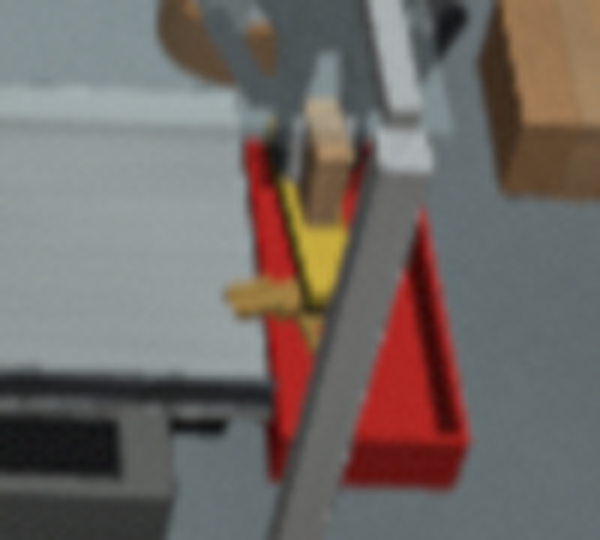

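One seal is hung up at the plate's edge (crop 265,295) and another shows under the sole tip (312,330). I'll lift, step back and locate the brass pixels numerically.

Request:
send_rows --rows "-0.006 0 -0.019 0;-0.0128 0 -0.038 0;-0.012 -0.04 -0.038 0;-0.01 -0.08 -0.038 0;-0.008 -0.1 -0.038 0"

```text
clock: 34.98
tool_pos: [0.5703, 0.1162, 0.1181]
eef_rot: [0.157, 0.001, 0.988, 0.006]
contact_force: [-0.5, 0.4, -2.4]
opening: 0.0175
```

```bash
cat >> h.py <<'E'
def brass():
    for c in('scene','top'):
        S=ctrl.snapshot(c);hsv=cv2.cvtColor(S['image'],cv2.COLOR_BGR2HSV)
        m=cv2.inRange(hsv,(12,110,60),(24,255,230));n,l,stt,ce=cv2.connectedComponentsWithStats(m)
        for i in range(1,n):
            if stt[i,4]<6: continue
            for z in(.049,.008):
                w=at(S,ce[i],z)[:2]-[.5808,.0627];q=-.0505;u=np.array([np.cos(q)*w[0]+np.sin(q)*w[1],-np.sin(q)*w[0]+np.cos(q)*w[1]])*1000
                if abs(u[0])<130 and -150<u[1]<240: print(c,'z',z,'px',ce[i].round(0),'area',stt[i,4],'wh',stt[i,2:4],'scale',u.round(0),'hsv',hsv[l==i].mean(0).round(0))
        for d in ctrl.landmark_of(c,'seal0')[:6]:print(c,'net',np.round(d['centre']),round(d['confidence'],2))
E
python3 - <<'E'
from h import *
brass()
rows([(.57,.15,.12)])
S=ctrl.snapshot('scene');cv2.imwrite('pics/s8.png',cv2.resize(S['image'][160:260,240:380],None,fx=5,fy=5,interpolation=cv2.INTER_CUBIC))
E
```

```text
scene z 0.049 px [300. 203.] area 151 wh [11 20] scale [-24.  64.] hsv [ 23. 163. 164.]
scene z 0.008 px [300. 203.] area 151 wh [11 20] scale [-62.  70.] hsv [ 23. 163. 164.]
scene z 0.049 px [327. 220.] area 96 wh [17 13] scale [ 44. 142.] hsv [ 18. 147. 143.]
scene z 0.008 px [327. 220.] area 96 wh [17 13] scale [  9. 152.] hsv [ 18. 147. 143.]
scene net [322. 221.] 0.6
scene net [331. 221.] 0.58
scene net [325. 222.] 0.4
top z 0.049 px [161. 154.] area 7 wh [7 1] scale [ 48. 191.] hsv [ 21. 205. 204.]
top z 0.008 px [161. 154.] area 7 wh [7 1] scale [ 56. 201.] hsv [ 21. 205. 204.]
top z 0.049 px [176. 155.] area 6 wh [6 1] scale [ 47. 146.] hsv [ 23. 199. 204.]
top z 0.008 px [176. 155.] area 6 wh [6 1] scale [ 56. 154.] hsv [ 23. 199. 204.]
top z 0.049 px [170. 160.] area 48 wh [10  7] scale [ 32. 165.] hsv [ 20. 192. 137.]
top z 0.008 px [170. 160.] area 48 wh [10  7] scale [ 40. 174.] hsv [ 20. 192. 137.]
top z 0.049 px [183. 159.] area 19 wh [8 3] scale [ 37. 126.] hsv [ 22. 193. 121.]
top z 0.008 px [183. 159.] area 19 wh [8 3] scale [ 45. 133.] hsv [ 22. 193. 121.]
top z 0.049 px [203. 163.] area 32 wh [6 6] scale [27. 67.] hsv [ 17. 124. 161.]
top z 0.008 px [203. 163.] area 32 wh [6 6] scale [35. 72.] hsv [ 17. 124. 161.]
top z 0.049 px [209. 163.] area 7 wh [1 7] scale [29. 48.] hsv [ 23. 181. 115.]
top z 0.008 px [209. 163.] area 7 wh [1 7] scale [37. 53.] hsv [ 23. 181. 115.]
top z 0.049 px [173. 167.] area 58 wh [10  7] scale [ 10. 152.] hsv [ 21. 190. 148.]
top z 0.008 px [173. 167.] area 58 wh [10  7] scale [ 17. 160.] hsv [ 21. 190. 148.]
top net [170. 166.] 0.54
top net [172. 159.] 0.52
top net [184. 155.] 0.41
top net [177. 169.] 0.36
t 35.175 p [0.5706 0.1189 0.1181] z [ 0.31   0.012 -0.951] y [-0.001  1.     0.012] j [-0.71  0.39  0.49  2.07 -0.25  0.43  1.5 ] F [-0.5 -0.4 -0.9] o 0.017
0.000 0.031 -0.002 0.000
```

Request:
send_rows --rows "0.006 0 0.018 0;0.011 0 0.034 0;0.0128 0 0.0392 0;0.0117 0.02 0.04 0;0.0107 0.04 0.0405 0;0.0097 0.06 0.041 0;0.0092 0.075 0.0413 0;0.0085 0.09 0.0417 0;0.008 0.103 0.042 0;0.008 0.103 0.042 0"

```text
clock: 36.48
tool_pos: [0.5755, 0.2237, 0.0766]
eef_rot: [0.157, -0.001, 0.988, 0.006]
contact_force: [-0.9, 0.1, -0.9]
opening: 0.0171
```

```bash
python3 - <<'E'
from h import *
rows([(.57,.15,.12)])
brass()
E
```

```text
t 36.475 p [0.5755 0.2237 0.0766] z [ 0.31   0.012 -0.951] y [-0.004  1.     0.011] j [-0.89  0.53  0.5   1.99 -0.29  0.4   1.34] F [-0.9  0.1 -0.9] o 0.017
-0.004 -0.037 -0.022 0.000;-0.008 -0.073 -0.044 0.000
scene z 0.049 px [332. 214.] area 208 wh [13 34] scale [ 19. 158.] hsv [ 20. 152. 139.]
scene z 0.008 px [332. 214.] area 208 wh [13 34] scale [-17. 169.] hsv [ 20. 152. 139.]
scene net [331. 227.] 0.41
scene net [330. 221.] 0.36
top z 0.049 px [169. 149.] area 7 wh [7 1] scale [ 64. 169.] hsv [ 14. 152. 185.]
top z 0.008 px [169. 149.] area 7 wh [7 1] scale [ 73. 178.] hsv [ 14. 152. 185.]
top z 0.049 px [178. 155.] area 7 wh [7 1] scale [ 48. 141.] hsv [ 20. 197. 203.]
top z 0.008 px [178. 155.] area 7 wh [7 1] scale [ 56. 149.] hsv [ 20. 197. 203.]
top z 0.049 px [177. 160.] area 22 wh [5 6] scale [ 33. 144.] hsv [ 21. 190. 143.]
top z 0.008 px [177. 160.] area 22 wh [5 6] scale [ 41. 153.] hsv [ 21. 190. 143.]
top z 0.049 px [166. 166.] area 41 wh [6 9] scale [ 13. 174.] hsv [ 17. 121. 149.]
top z 0.008 px [166. 166.] area 41 wh [6 9] scale [ 20. 184.] hsv [ 17. 121. 149.]
top z 0.049 px [176. 168.] area 24 wh [4 6] scale [  7. 143.] hsv [ 20. 191. 142.]
top z 0.008 px [176. 168.] area 24 wh [4 6] scale [ 14. 151.] hsv [ 20. 191. 142.]
top net [176. 163.] 0.61
top net [176. 168.] 0.57
```

Request:
send_rows --rows "-0.006 0 -0.019 0;-0.0128 0 -0.039 0;-0.011 -0.04 -0.042 0;-0.0083 -0.073 -0.044 0;0.03 -0.083 -0.056 0;0.068 -0.093 -0.069 0;0.1055 -0.103 -0.081 0"

```text
clock: 37.55
tool_pos: [0.4493, 0.1177, 0.1197]
eef_rot: [0.157, 0.001, 0.988, 0.006]
contact_force: [-0.1, -0.0, -1.6]
opening: 0.0171
```

```bash
python3 - <<'E'
from h import *
brass()
rows([(.33,.03,.25)])
S=ctrl.snapshot('scene');cv2.imwrite('pics/s9.png',cv2.resize(S['image'][130:280,190:400],None,fx=3.8,fy=3.8,interpolation=cv2.INTER_CUBIC))
E
```

```text
scene z 0.049 px [330. 223.] area 86 wh [ 9 14] scale [ 53. 149.] hsv [ 18. 150. 146.]
scene z 0.008 px [330. 223.] area 86 wh [ 9 14] scale [ 19. 159.] hsv [ 18. 150. 146.]
scene net [333. 224.] 0.6
scene net [329. 222.] 0.44
top z 0.049 px [161. 154.] area 7 wh [7 1] scale [ 48. 191.] hsv [ 21. 204. 199.]
top z 0.008 px [161. 154.] area 7 wh [7 1] scale [ 56. 201.] hsv [ 21. 204. 199.]
top z 0.049 px [178. 155.] area 8 wh [8 1] scale [ 48. 143.] hsv [ 20. 200. 199.]
top z 0.008 px [178. 155.] area 8 wh [8 1] scale [ 56. 151.] hsv [ 20. 200. 199.]
top z 0.049 px [173. 164.] area 140 wh [14 15] scale [ 21. 155.] hsv [ 21. 190. 140.]
top z 0.008 px [173. 164.] area 140 wh [14 15] scale [ 29. 163.] hsv [ 21. 190. 140.]
top z 0.049 px [201. 212.] area 78 wh [ 8 12] scale [-119.   61.] hsv [ 17. 129. 149.]
top z 0.008 px [201. 212.] area 78 wh [ 8 12] scale [-116.   66.] hsv [ 17. 129. 149.]
top net [180. 167.] 0.56
top net [172. 169.] 0.47
top net [169. 160.] 0.44
top net [176. 160.] 0.4
t 37.75 p [0.4504 0.1189 0.1202] z [ 0.311  0.013 -0.95 ] y [-0.002  1.     0.013] j [-1.03  0.2   0.7   2.33 -0.09  0.35  1.28] F [ 0.9  1.2 -1. ] o 0.018
0.018 -0.022 -0.040 0.000;0.037 -0.043 -0.081 0.000;0.055 -0.065 -0.121 0.000;0.074 -0.087 -0.162 0.000
```

View pics/s9.png

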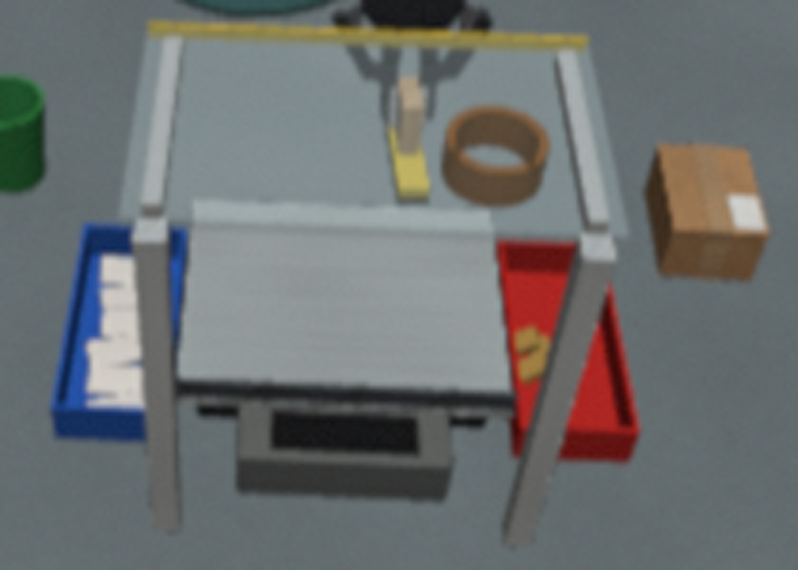

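The plate is clear. The seals lie in the red tray (crop 530,350), and the tape, cup and parcel look unmoved. That was my last viewed picture, so later checks are numeric. Now I retract, turn the scraper back and take the tilt off near the base.

```bash
python3 - <<'E'
from h import *
rows([(.42,.08,.2),(.30,0.0,.19),(.24,0,.17)],turn=1.72,step=.05,tstep=.172)
E
```

```text
t 37.8 p [0.4511 0.119  0.1202] z [ 0.311  0.012 -0.95 ] y [-0.002  1.     0.012] j [-1.03  0.2   0.7   2.33 -0.09  0.35  1.29] F [-0.5  0.2 -2.2] o 0.018
0.002 -0.019 -0.043 0.172;0.005 -0.038 -0.086 0.344;0.044 -0.065 -0.096 0.516;0.083 -0.091 -0.105 0.688;0.122 -0.118 -0.115 0.860;0.153 -0.118 -0.115 1.032;0.185 -0.118 -0.114 1.204;0.185 -0.118 -0.114 1.376;0.185 -0.118 -0.114 1.548;0.185 -0.118 -0.114 1.720
```

Request:
send_rows --rows "0.002 -0.019 -0.043 0.1;0.005 -0.038 -0.086 0.28;0.044 -0.065 -0.096 0.46;0.083 -0.091 -0.105 0.64;0.122 -0.118 -0.115 0.82;0.14 -0.118 -0.115 1.0;0.15 -0.118 -0.114 1.18;0.16 -0.118 -0.114 1.36;0.17 -0.118 -0.114 1.54;0.185 -0.118 -0.114 1.72"

```text
clock: 39.05
tool_pos: [0.2949, 0.004, 0.1976]
eef_rot: [0.133, 0.35, 0.924, 0.07]
contact_force: [-0.6, 0.0, -1.0]
opening: 0.0177
```

```bash
python3 - <<'E'
from h import *
rows([(.1,0.0,.17)],step=.035)
E
```

```text
t 39.05 p [0.2949 0.004  0.1976] z [ 0.295  0.037 -0.955] y [0.629 0.745 0.223] j [-0.03 -0.38 -0.06  2.55 -0.05  0.67  0.79] F [-0.6  0.  -1. ] o 0.018
0.024 -0.022 -0.005 0.000;0.048 -0.044 -0.010 0.000;0.071 -0.066 -0.016 0.000;0.095 -0.088 -0.021 0.000;0.119 -0.110 -0.026 0.000;0.143 -0.132 -0.031 0.000
```

Request:
send_rows --rows "0.024 -0.022 -0.005 0;0.048 -0.044 -0.01 0;0.071 -0.066 -0.016 0;0.095 -0.088 -0.02 0;0.12 -0.11 -0.026 0"

```text
clock: 39.67
tool_pos: [0.2704, -0.0028, 0.1819]
eef_rot: [0.106, 0.347, 0.929, 0.068]
contact_force: [-0.6, 1.1, -1.9]
opening: 0.0172
```

```bash
python3 - <<'E'
from h import *
rows([(.05,0.0,.17)],step=.035)
E
```

```text
t 39.675 p [ 0.2704 -0.0028  0.1819] z [ 0.244  0.052 -0.968] y [0.631 0.75  0.199] j [ 0.44 -0.39 -0.38  2.57 -0.32  0.71  1.14] F [-0.6  1.1 -1.9] o 0.017
0.024 -0.020 -0.006 0.000;0.047 -0.040 -0.012 0.000;0.071 -0.060 -0.018 0.000;0.095 -0.080 -0.024 0.000;0.119 -0.100 -0.030 0.000;0.142 -0.119 -0.036 0.000;0.166 -0.139 -0.042 0.000
```

Request:
send_rows --rows "0.03 -0.039 -0.012 0;0.06 -0.078 -0.024 0;0.09 -0.117 -0.036 0;0.12 -0.156 -0.048 0;0.15 -0.195 -0.06 0;0.18 -0.234 -0.072 0"

```text
clock: 40.42
tool_pos: [0.1828, -0.1206, 0.187]
eef_rot: [0.081, 0.355, 0.926, 0.099]
contact_force: [0.6, -0.2, -2.1]
opening: 0.0173
```

```bash
python3 - <<'E'
from h import *
rows([(.05,0.0,.17)],step=.035)
E
```

```text
t 40.425 p [ 0.1828 -0.1206  0.187 ] z [ 0.22   0.127 -0.967] y [0.641 0.728 0.241] j [ 0.88 -0.39 -0.07  2.57 -0.35  0.93  1.86] F [ 0.6 -0.2 -2.1] o 0.017
0.030 -0.000 0.000 0.000;0.060 -0.000 0.001 0.000;0.090 -0.001 0.001 0.000;0.120 -0.001 0.002 0.000;0.150 -0.001 0.002 0.000;0.180 -0.001 0.003 0.000
```

Request:
send_rows --rows "0.034 0.054 0.015 0;0.068 0.108 0.03 0;0.1 0.16 0.045 0;0.135 0.215 0.06 0;0.146 0.18 0.05 0;0.157 0.145 0.041 0;0.168 0.11 0.032 0;0.18 0.077 0.022 0;0.19 0.04 0.012 0"

```text
clock: 41.55
tool_pos: [0.2311, 0.0873, 0.1823]
eef_rot: [0.035, 0.353, 0.93, 0.092]
contact_force: [-1.0, 0.7, -0.7]
opening: 0.0169
```

```bash
python3 - <<'E'
from h import *
rows([(.05,0.0,.17)],step=.035)
E
```

```text
t 41.55 p [0.2311 0.0873 0.1823] z [ 0.13   0.147 -0.981] y [0.65  0.734 0.196] j [-0.16 -0.39 -0.17  2.57 -0.23  0.8   0.67] F [-1.   0.7 -0.7] o 0.017
0.013 -0.031 -0.004 0.000;0.026 -0.061 -0.008 0.000;0.039 -0.092 -0.012 0.000;0.052 -0.123 -0.016 0.000;0.065 -0.154 -0.020 0.000;0.078 -0.184 -0.024 0.000
```

Request:
send_rows --rows "0.025 -0.032 -0.006 0;0.05 -0.064 -0.012 0;0.075 -0.096 -0.018 0;0.1 -0.128 -0.024 0;0.125 -0.16 -0.03 0;0.15 -0.19 -0.036 0"

```text
clock: 42.3
tool_pos: [0.2035, 0.0735, 0.181]
eef_rot: [-0.022, 0.379, 0.921, 0.084]
contact_force: [-0.4, -0.2, -2.1]
opening: 0.017
```

```bash
python3 - <<'E'
from h import *
rows([(.05,0.0,.17)],step=.035)
E
```

```text
t 42.3 p [0.2035 0.0735 0.181 ] z [ 0.023  0.171 -0.985] y [0.702 0.699 0.137] j [-0.24 -0.39 -0.01  2.57 -0.21  0.9   0.66] F [-0.4 -0.2 -2.1] o 0.017
0.011 -0.032 -0.001 0.000;0.023 -0.064 -0.002 0.000;0.034 -0.096 -0.003 0.000;0.046 -0.129 -0.004 0.000;0.057 -0.161 -0.005 0.000
```

```bash
python3 - <<'E'
from h import *
rows([(.28,-.12,.32),(.16,-.42,.5),(.0,-.58,.62)],turn=1.0,step=.0615,tstep=.17)
E
```

```text
t 42.3 p [0.2035 0.0735 0.181 ] z [ 0.023  0.171 -0.985] y [0.702 0.699 0.137] j [-0.24 -0.39 -0.01  2.57 -0.21  0.9   0.66] F [-0.4 -0.2 -2.1] o 0.017
-0.035 -0.012 -0.034 0.059;-0.070 -0.025 -0.067 0.118;-0.105 -0.037 -0.101 0.176;-0.140 -0.050 -0.135 0.235;-0.174 -0.062 -0.168 0.294;-0.189 -0.101 -0.201 0.353;-0.204 -0.139 -0.234 0.412;-0.219 -0.178 -0.267 0.471;-0.234 -0.216 -0.300 0.529;-0.249 -0.255 -0.333 0.588
-0.264 -0.293 -0.366 0.647;-0.279 -0.332 -0.399 0.706;-0.276 -0.373 -0.429 0.765;-0.272 -0.415 -0.459 0.824;-0.269 -0.456 -0.489 0.882;-0.266 -0.498 -0.519 0.941;-0.263 -0.539 -0.549 1.000
```

Request:
send_rows --rows "-0.035 -0.012 -0.034 0;-0.07 -0.025 -0.067 0.1;-0.105 -0.037 -0.101 0.2;-0.14 -0.05 -0.135 0.3;-0.174 -0.062 -0.168 0.45;-0.189 -0.101 -0.201 0.6;-0.204 -0.139 -0.234 0.7;-0.219 -0.178 -0.267 0.8;-0.234 -0.216 -0.3 0.9;-0.249 -0.255 -0.333 1.0"

```text
clock: 43.55
tool_pos: [0.1995, -0.3327, 0.448]
eef_rot: [-0.061, 0.77, 0.632, 0.062]
contact_force: [0.8, -0.3, -2.2]
opening: 0.017
```

```bash
python3 - <<'E'
from h import *
rows([(.05,-.52,.55),(0,-.58,.8)],step=.062)
E
```

```text
t 43.55 p [ 0.1995 -0.3327  0.448 ] z [ 0.017  0.172 -0.985] y [ 0.981 -0.194 -0.017] j [ 0.52 -0.1   0.47  1.74 -0.06  1.63  0.79] F [ 0.8 -0.3 -2.2] o 0.017
-0.038 -0.022 -0.027 0.000;-0.077 -0.045 -0.054 0.000;-0.115 -0.067 -0.081 0.000;-0.154 -0.090 -0.108 0.000;-0.192 -0.112 -0.135 0.000;-0.197 -0.120 -0.187 0.000;-0.202 -0.129 -0.238 0.000;-0.207 -0.137 -0.290 0.000;-0.212 -0.145 -0.341 0.000;-0.217 -0.154 -0.393 0.000
```

Request:
send_rows --rows "-0.038 -0.022 -0.027 0;-0.077 -0.045 -0.054 0;-0.115 -0.067 -0.081 0;-0.154 -0.09 -0.108 0;-0.192 -0.112 -0.135 0;-0.21 -0.13 -0.187 0;-0.23 -0.14 -0.24 0;-0.25 -0.14 -0.3 0;-0.27 -0.15 -0.36 0"

```text
clock: 44.68
tool_pos: [0.0181, -0.5662, 0.6085]
eef_rot: [-0.038, 0.771, 0.634, 0.045]
contact_force: [-1.2, 2.3, -1.2]
opening: 0.0176
```

```bash
python3 - <<'E'
from h import *
rows([(.0,-.7,.9)],step=.062)
E
```

```text
t 44.675 p [ 0.0181 -0.5662  0.6085] z [ 0.021  0.115 -0.993] y [ 0.981 -0.194 -0.002] j [ 1.46  0.31  0.07  0.94 -0.05  2.    1.31] F [-1.2  2.3 -1.2] o 0.018
-0.017 0.001 -0.051 0.000;-0.033 0.003 -0.102 0.000;-0.050 0.004 -0.153 0.000;-0.067 0.005 -0.203 0.000;-0.083 0.006 -0.254 0.000;-0.100 0.008 -0.305 0.000
```

Request:
send_rows --rows "-0.02 -0.003 -0.06 0;-0.04 -0.006 -0.12 0;-0.06 -0.01 -0.18 0;-0.08 -0.012 -0.24 0;-0.1 -0.015 -0.3 0;-0.12 -0.018 -0.36 0;-0.14 -0.02 -0.42 0"

```text
clock: 45.55
tool_pos: [0.0325, -0.5497, 0.6779]
eef_rot: [0.014, 0.777, 0.63, -0.007]
contact_force: [1.3, -2.5, -3.4]
opening: 0.0176
```

```bash
python3 - <<'E'
from h import *
rows([(.0,-.7,.95)],step=.062)
E
```

```text
t 45.55 p [ 0.0325 -0.5497  0.6779] z [ 0.008 -0.03  -1.   ] y [ 0.978 -0.207  0.014] j [ 1.56  0.25 -0.15  0.86  0.04  2.    1.22] F [ 1.3 -2.5 -3.4] o 0.018
-0.027 0.001 -0.045 0.000;-0.054 0.001 -0.089 0.000;-0.081 0.002 -0.134 0.000;-0.108 0.002 -0.178 0.000;-0.134 0.003 -0.223 0.000;-0.161 0.003 -0.268 0.000
```

Request:
send_rows --rows "-0.02 -0.004 -0.06 0;-0.04 -0.008 -0.12 0;-0.06 -0.012 -0.18 0;-0.08 -0.016 -0.24 0;-0.1 -0.02 -0.3 0;-0.12 -0.024 -0.36 0;-0.14 -0.028 -0.42 0;-0.16 -0.03 -0.48 0;-0.18 -0.03 -0.54 0;-0.2 -0.03 -0.6 0"

```text
clock: 46.8
tool_pos: [0.0011, -0.5403, 0.7344]
eef_rot: [0.06, 0.772, 0.631, -0.045]
contact_force: [0.6, -0.7, -2.6]
opening: 0.0173
```

```bash
python3 - <<'E'
from h import *
rows([(.3,-.46,.4),(.49,-.39,.15)],step=.062)
E
```

```text
t 46.8 p [ 0.0011 -0.5403  0.7344] z [ 0.006 -0.149 -0.989] y [ 0.98  -0.195  0.036] j [1.5  0.2  0.01 0.79 0.   2.   1.31] F [ 0.6 -0.7 -2.6] o 0.017
0.023 0.033 0.040 0.000;0.046 0.066 0.080 0.000;0.070 0.099 0.120 0.000;0.093 0.133 0.160 0.000;0.116 0.166 0.200 0.000;0.139 0.199 0.240 0.000;0.162 0.232 0.281 0.000;0.186 0.265 0.321 0.000;0.209 0.293 0.360 0.000;0.233 0.320 0.400 0.000
0.256 0.347 0.440 0.000;0.280 0.374 0.479 0.000;0.304 0.402 0.519 0.000;0.327 0.429 0.559 0.000
```

Request:
send_rows --rows "-0.02 -0.02 -0.06 0;-0.04 -0.04 -0.12 0;-0.06 -0.06 -0.18 0;-0.08 -0.08 -0.24 0;-0.1 -0.1 -0.3 0;-0.12 -0.12 -0.36 0;-0.14 -0.13 -0.42 0;-0.16 -0.14 -0.48 0"

```text
clock: 47.8
tool_pos: [-0.095, -0.5292, 0.7667]
eef_rot: [0.084, 0.769, 0.629, -0.072]
contact_force: [0.7, -0.6, -1.0]
opening: 0.0173
```

```bash
python3 - <<'E'
from h import *
rows([(.3,-.46,.4),(.49,-.39,.15)],step=.0622)
E
```

```text
t 47.8 p [-0.095  -0.5292  0.7667] z [-0.005 -0.22  -0.976] y [ 0.98  -0.194  0.038] j [ 1.56  0.19  0.22  0.73 -0.09  2.    1.52] F [ 0.7 -0.6 -1. ] o 0.017
0.025 0.040 0.038 0.000;0.050 0.080 0.076 0.000;0.075 0.120 0.113 0.000;0.099 0.160 0.151 0.000;0.124 0.200 0.189 0.000;0.149 0.240 0.227 0.000;0.174 0.280 0.265 0.000;0.199 0.320 0.303 0.000;0.224 0.360 0.340 0.000;0.250 0.387 0.378 0.000
0.276 0.414 0.416 0.000;0.303 0.441 0.454 0.000;0.329 0.469 0.492 0.000;0.356 0.496 0.530 0.000;0.382 0.523 0.568 0.000
```

Request:
send_rows --rows "0.025 0.04 0.038 0;0.05 0.08 0.076 0;0.075 0.12 0.113 0;0.1 0.16 0.151 0;0.124 0.2 0.189 0;0.149 0.24 0.227 0;0.174 0.28 0.265 0;0.2 0.32 0.303 0;0.224 0.36 0.34 0;0.25 0.387 0.378 0"

```text
clock: 49.05
tool_pos: [0.3339, -0.4477, 0.3574]
eef_rot: [0.084, 0.769, 0.63, -0.072]
contact_force: [-0.1, -1.7, -2.3]
opening: 0.0171
```

```bash
python3 - <<'E'
from h import *
rows([(.48,-.40,.16),(.5075,-.378,.09),(.5075,-.378,.05)],step=.061)
s,p,r=st();y=r.as_matrix()[:,1];print('y az',np.degrees(np.arctan2(y[1],y[0])))
E
```

```text
t 49.05 p [ 0.3339 -0.4477  0.3574] z [-0.005 -0.22  -0.976] y [ 0.98  -0.193  0.039] j [ 1.02  0.12 -0.25  1.74  0.21  1.15  0.5 ] F [-0.1 -1.7 -2.3] o 0.017
0.023 0.025 0.036 0.000;0.047 0.051 0.073 0.000;0.070 0.076 0.109 0.000;0.094 0.101 0.145 0.000;0.117 0.126 0.181 0.000;0.138 0.136 0.213 0.000;0.159 0.146 0.245 0.000;0.167 0.145 0.284 0.000
y az -11.132042631728014
```

Request:
send_rows --rows "0.023 0.025 0.036 0;0.047 0.051 0.073 0.04;0.07 0.076 0.109 0.05;0.094 0.101 0.145 0.05;0.117 0.126 0.181 0.05;0.138 0.136 0.213 0.05;0.159 0.146 0.245 0.05;0.167 0.145 0.27 0.05;0.167 0.145 0.284 0.05;0.167 0.145 0.284 0.05"

```text
clock: 50.3
tool_pos: [0.5053, -0.3797, 0.0506]
eef_rot: [0.085, 0.785, 0.61, -0.07]
contact_force: [1.2, -0.3, -0.9]
opening: 0.0171
```

```bash
python3 - <<'E'
from h import *
rows([(.5075,-.378,.042),(.508,-.375,.036),(.509,-.37,.034)],step=.02)
E
```

```text
t 50.3 p [ 0.5053 -0.3797  0.0506] z [-0.007 -0.219 -0.976] y [ 0.969 -0.242  0.048] j [ 0.67  0.61 -0.23  1.81  0.52  0.7  -0.16] F [ 1.2 -0.3 -0.9] o 0.017
0.004 0.001 0.008 0.000;0.008 0.001 0.013 0.000;0.014 0.000 0.014 0.000
```

Request:
send_rows --rows "0.003 0 0.008 0;0.007 0 0.012 0;0.011 0 0.015 0;0.015 0 0.0168 0"

```text
clock: 50.8
tool_pos: [0.5097, -0.3692, 0.0319]
eef_rot: [0.086, 0.785, 0.61, -0.07]
contact_force: [-1.0, -3.8, 5.5]
opening: 0.0172
```

```bash
python3 - <<'E'
from h import *
rows([(.5075,-.378,.034)],step=.1)
E
```

```text
t 50.8 p [ 0.5097 -0.3692  0.0319] z [-0.005 -0.221 -0.975] y [ 0.969 -0.242  0.05 ] j [ 0.64  0.64 -0.21  1.82  0.54  0.67 -0.2 ] F [-1.  -3.8  5.5] o 0.017
-0.009 0.000 -0.000 0.000
```

Request:
send_rows --rows "0.0015 0 0.003 0;0.002 0 0.005 0"

```text
clock: 51.05
tool_pos: [0.5113, -0.3691, 0.0306]
eef_rot: [0.088, 0.785, 0.609, -0.071]
contact_force: [-21.9, 17.8, 90.5]
opening: 0.0172
```

```bash
python3 - <<'E'
from h import *
rows([(.5075,-.378,.034)],step=.1)
E
```

```text
t 51.05 p [ 0.5113 -0.3691  0.0306] z [-0.004 -0.224 -0.975] y [ 0.969 -0.242  0.052] j [ 0.64  0.64 -0.21  1.82  0.55  0.66 -0.21] F [-21.9  17.8  90.5] o 0.017
-0.010 -0.001 -0.001 0.000
```

That contact is stiff, so the sole is flat on the mat. I'll relieve the force and open.

Request:
send_rows --rows "-0.0015 0 -0.004 0;-0.0015 0 -0.005 0"

```text
clock: 51.3
tool_pos: [0.5098, -0.3681, 0.0317]
eef_rot: [0.086, 0.785, 0.61, -0.07]
contact_force: [-0.4, -0.6, -2.9]
opening: 0.0175
```

Request:
send_rows --rows "0 0 0 0;0 0 0 0;0 0 0 0;0 0 0 0;0 0 0 0" --gripper 1

```text
clock: 51.92
tool_pos: [0.5096, -0.3682, 0.0314]
eef_rot: [0.086, 0.785, 0.61, -0.07]
contact_force: [-1.0, 0.1, -0.0]
opening: 0.0849
```

Request:
send_rows --rows "0 0 -0.03 0;0 0 -0.07 0;0 0 -0.12 0;0 0 -0.18 0;0 0 -0.23 0"

```text
clock: 52.55
tool_pos: [0.5109, -0.3171, 0.2582]
eef_rot: [0.086, 0.785, 0.61, -0.07]
contact_force: [0.4, -0.1, 0.5]
opening: 0.0854
```

```bash
python3 - <<'E'
from h import *
rows([(.4,-.4,.4)],step=.1)
for c in('scene','top'):
    S=ctrl.snapshot(c);hsv=cv2.cvtColor(S['image'],cv2.COLOR_BGR2HSV);cv2.imwrite(f'pics/{c}9.png',S['image'])
    for n,z in{'scraper':.004,'mat':0,'parcel':0,'tape':0,'cup':0}.items():
        for d in ctrl.landmark_of(c,n)[:1]: print(c,n,at(S,d['centre'],z).round(3)[:2],round(d['confidence'],2))
    m=cv2.inRange(hsv,(25,150,90),(34,255,255));n,l,t,ce=cv2.connectedComponentsWithStats(m)
    for i in range(1,n):
        w=at(S,ce[i],.022)
        if t[i,4]>30 and w[1]<-.2:
            box=cv2.minAreaRect(np.argwhere(l==i)[:,::-1].astype(np.float32)); P=np.array([at(S,q,.022)[:2] for q in cv2.boxPoints(box)]);print(c,'yellow',w.round(3),t[i,4],'box',P.round(3).tolist())
brass()
E
```

```text
t 52.55 p [ 0.5109 -0.3171  0.2582] z [-0.004 -0.22  -0.975] y [ 0.969 -0.241  0.05 ] j [ 0.67  0.32 -0.33  1.72  0.36  1.07 -0.06] F [ 0.4 -0.1  0.5] o 0.085
-0.068 -0.040 -0.060 0.000;-0.136 -0.080 -0.120 0.000
scene scraper [ 0.494 -0.387] 0.79
scene mat [ 0.509 -0.393] 0.87
top scraper [ 0.516 -0.367] 0.46
top mat [ 0.494 -0.397] 0.73
top parcel [0.46  0.386] 0.91
top tape [0.389 0.216] 0.73
top cup [ 0.393 -0.237] 0.85
top yellow [ 0.519 -0.334  0.022] 126 box [[0.512, -0.31], [0.537, -0.316], [0.525, -0.362], [0.501, -0.355]]
scene z 0.049 px [330. 223.] area 86 wh [ 9 14] scale [ 53. 149.] hsv [ 18. 150. 146.]
scene z 0.008 px [330. 223.] area 86 wh [ 9 14] scale [ 19. 159.] hsv [ 18. 150. 146.]
scene net [330. 224.] 0.59
scene net [329. 222.] 0.5
top z 0.049 px [161. 154.] area 7 wh [7 1] scale [ 48. 191.] hsv [ 21. 206. 199.]
top z 0.008 px [161. 154.] area 7 wh [7 1] scale [ 56. 201.] hsv [ 21. 206. 199.]
top z 0.049 px [178. 155.] area 8 wh [8 1] scale [ 48. 143.] hsv [ 20. 200. 200.]
top z 0.008 px [178. 155.] area 8 wh [8 1] scale [ 56. 151.] hsv [ 20. 200. 200.]
top z 0.049 px [173. 164.] area 138 wh [14 15] scale [ 21. 155.] hsv [ 21. 189. 142.]
top z 0.008 px [173. 164.] area 138 wh [14 15] scale [ 28. 164.] hsv [ 21. 189. 142.]
top net [176. 160.] 0.62
top net [170. 162.] 0.59
top net [178. 166.] 0.57
top net [169. 166.] 0.56
```

Request:
send_rows --rows "-0.06 -0.06 -0.05 0;-0.11 -0.12 -0.1 0;-0.16 -0.17 -0.12 0"

```text
clock: 53.72
tool_pos: [0.3666, -0.3755, 0.3631]
eef_rot: [0.086, 0.785, 0.61, -0.07]
contact_force: [0.7, -0.7, -0.0]
opening: 0.0854
```

```bash
python3 - <<'E'
from h import *
for c in('top','scene'):
    S=ctrl.snapshot(c);hsv=cv2.cvtColor(S['image'],cv2.COLOR_BGR2HSV)
    m=cv2.inRange(hsv,(24,120,70),(34,255,255));n,l,t,ce=cv2.connectedComponentsWithStats(m)
    for i in range(1,n):
        w=at(S,ce[i],.022)
        if t[i,4]>20 and w[1]<-.2:
            box=cv2.minAreaRect(np.argwhere(l==i)[:,::-1].astype(np.float32)); P=np.array([at(S,q,.022)[:2] for q in cv2.boxPoints(box)]);print(c,'yellow',w.round(3),t[i,4],'sides',np.linalg.norm(P[0]-P[1]).round(3),np.linalg.norm(P[1]-P[2]).round(3),'ctr',P.mean(0).round(3))
print(ctrl.state()['clock'],ctrl.state()['contact_force'])
E
```

```text
top yellow [ 0.508 -0.372  0.022] 256 sides 0.027 0.131 ctr [ 0.509 -0.376]
scene yellow [ 0.516 -0.372  0.022] 237 sides 0.04 0.139 ctr [ 0.512 -0.376]
53.825 [ 0.65814818  0.23705579 -0.4398405 ]
```

The sole measures 131 × 27 mm at z = 22 mm, against 130 × 26 mm true, so it is lying flat. Its centre is inside the mat. Handing in.

```bash
python3 -c "
from rig import ctrl
print(ctrl.sign_off())"
```

```text
the job is handed in; nothing more can be done
None
```

The job is done and was handed in at about 53.8 s, under the 61 s limit. All four seals were wiped into the red tray, and the scraper is back flat on its mat, released. Sign-off gave no verdict.

**How it went**
- **Tilt:** the moves cannot tilt the tool directly, so I got 18° (not the suggested 30°) by driving the arm against its joint limits. I undid part of that, in the other direction, before laying the scraper down.
- **Wiping:** I gripped the handle upright and pressed the sole flat on the plate. The first stroke left one seal hanging at the plate's edge; a second stroke cleared it.

**Last checks**
- **Seals:** my last viewed picture, after the second stroke, shows the plate empty and the seals heaped in the red tray. In the final top picture the network found four there. The scene camera reported only two, probably because a shelf post hides part of the heap.
- **Scraper:** the top camera measures the sole at 131 × 27 mm (true 130 × 26), centred at (0.509, −0.376), inside the mat and lying flat. The gripper is open and well clear.
- **Parcel, tape and cup:** parcel and tape agree with their starting positions to about 4 mm. The cup reads 12 mm off, and two earlier readings of it already differed by about 10 mm. The arm never went near it, so I take this as network noise.

**Less certain points**
- **Force:** pressing the scraper onto the mat briefly reached about 95 N at the wrist, under the 120 N limit. Pressing it flat on the plate reached about 69 N.
- **Shelf clearance:** I estimated roughly 10–15 mm between the wrist and the shelf lip from the pictures and a fitted arm model. The force readings gave no sign of a bump.

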